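Fish the check weight out of the settling column

TASK

The large brass check weight has slipped to the bottom of the deep clear column. Take the orange-handled lifting fork from its stand, feel your way under the weight's knob, lift the weight out on the fork and set it upright in the empty seat of the wooden weight block, then hang the fork back in its stand. Be gentle: never press the fork or the weight hard against each other, the column or the block, do not let the weight drop, never touch the weight with the gripper or bump the column with the arm, and leave everything else as it is.

Things in the scene. Friction and masses are not known exactly. Their poses are not given: they have to be found in the camera images.
- picker: Lifting fork, about 180 g, hanging upright in the stand. Origin on its axis at the underside of its round steel collar (36 mm across, 5 mm thick); z up, the fork at the lower end points to +x. The rod is telescopic but stiff under handling loads: the fork's top face lies 104 to 148 mm below the origin, different each time and not measured; find it by touch or by eye.
- handle (a point): Centre of the fork tool's orange handle, 30 mm above the tool's origin, axes as the tool: 26 mm along x, 20 mm along y (take it across y), 50 mm tall, just above the collar.
- sleeve_end (a point): Lower end of the tool's 10 mm sleeve, on its axis, 68 mm below the origin. Below it an 8 mm rod carries a level flat fork, 21 mm wide, 5 mm thick, pointing to +x: two 5 mm tines, 11 mm slot between them; slot root 10 mm and tine ends 23 mm ahead of the axis, heel 4 mm behind it; pushed up, the fork yields up to 4 mm (1 N, then 2.5 N per mm). An 8 mm neck seated in the slot has its centre 14 mm ahead of the axis.
- stand: Fixed stand. Origin on the table under the axis where the tool hangs; z up, open side to -x. Base 10 mm thick, 90 mm wide, from 35 mm before (-x) to 85 mm beyond the axis; a post 57 to 73 mm beyond it carries the slotted plate, top at 174 mm.
- slot (a point): Where the collar's underside rests: top of the stand's plate on the hanging axis; axes as the stand. Plate 8 mm thick, 52 mm wide, from 26 mm before to 44 mm beyond the axis; slot 16 mm wide, open to -x, ends 10 mm beyond. Two 3 mm high lips on the plate's front edge keep the collar in: raise the tool 5 mm or more, then draw it out to -x (50 mm clears).
- column: Fixed clear column on a black base, an upright rectangular well open at the top. Origin under its centre on the table; z up, long side along x. Inside 116 mm along x and 60 mm along y, walls 4 mm, inner floor at 8 mm, rim at 130 mm.
- weight: The large brass check weight, standing on the column's floor, in the far (+x) part or middle of the well. Round; origin at the centre of its underside, z up. Body 44 mm across and 24 mm high; on its flat top a neck 8 mm across and 11 mm high, on that a flat knob 20 mm across and 8 mm high (underside of the knob 35 mm, top 43 mm above the origin). 200 to 400 g. It slides on the floor when pushed, until it meets the wall.
- block: Fixed wooden weight block 75 mm along x, 200 mm along y, 22 mm high; origin under its centre; three round seats 8 mm deep in a row along y. The large empty seat is at y = -55 mm; the two others hold smaller weights.
- seat (a point): Centre of the floor of the large empty seat (14 mm above the table), 55 mm across, rim 8 mm higher; axes as the block.
- jar: Bystander: closed amber jar, 60 mm wide, 85 mm tall; origin at its underside
- spatula: Bystander: steel spatula, 190 mm long, lying flat; origin at its underside
- sample_box: Bystander: open white sample box 100 x 100 x 45 mm; origin at its underside
- clear_box: Bystander: open clear box 120 x 90 x 50 mm; origin at its underside
- scoop: Bystander: steel scoop, pan 90 x 60 x 25 mm with a 70 mm handle; origin at its underside
- weight_mid: Bystander: middle check weight, brass, 32 mm across, 41 mm tall, standing in the middle seat of the block; origin at its underside
- weight_small: Bystander: small check weight, brass, 24 mm across, 34 mm tall, standing in the end seat of the block; origin at its underside
There are look-alikes about, which are no part of the job. Leave any blue look-alike of the stand alone. What is shaped like the picker but blue is not meant.

How it is judged:
By the outcome, as a careful person would: the job done as asked, in the order asked, and still so for the second after the job is handed in, with the robot touching nothing.
It also fails if it takes over 72 s, if anything falls off the work surface, if the arm or the gripper's body presses on something with over 40 N, if the wrist force passes 120 N, or if a joint passes its speed limit or range.

ROBOT

A 6-joint arm with a two-finger parallel gripper is mounted at the origin on the work surface. World frame = base frame: x ahead of the robot, y to its left, z up, the work surface at z = 0. Lengths are in m, angles in rad, forces in N, time in s.
With the tool pointing down it reaches from about 0.25 to 0.725 m from the base axis. Payload 9.7 kg.
Tool frame: the origin (TCP) lies midway between the tips of the shut fingers; the grasp point (between the pads) lies r.grip_point_offset behind it (r.grip_point_offset is the distance from the TCP to the grasp point, in m); z points along the fingers, y is the direction in which the jaws open and shut (so a half turn about z gives the same grasp; the last joint's range is limited). The gripper opens to 85 mm and grips with 20 to 120 N. Pads are 22 mm wide; open, the fingers measure 114 mm over their backs; the gripper's body (76 mm by 85 mm) begins 54 mm behind the grasp point. The pads swing forward as they close: fully open they stand 13 mm farther back than shut.
Start: joints at [-1.172, 0.087, 0.176, 1.66, 0, 1.571], TCP at [0.214, -0.507, 0.231] pointing down, gripper open.
Joint ranges: [-3.13, 3.13], [-0.85, 1.81], [-1.15, 1.24], [-2.2, 2.28], [-1.44, 1.52], [-3.14, 3.14]. Speed limits (rad/s): [2.22, 2.22, 2.57, 3.14, 3.14, 3.14].

INTERFACE

Orientations are given as a unit quaternion [x, y, z, w].
In Python, from cell import r gives the robot as it stands.
- The arm moves only by the tool jog_arm, never from a script. Its arguments are lists of equal length, an entry for each row: "grip": the opening, from 0 (shut) to 1 (fully open); "delta_pos": the shift along the tool's x, y, z in cm, a list of three; "rotation": the turn, a rotation vector about the tool's x, y, z in rad, a list of three. In form: {"grip": [grip, ...], "delta_pos": [[x, y, z], ...], "rotation": [[rx, ry, rz], ...]}. A call has 1 to 20 rows; each row is the pose to reach, as a shift and turn from the pose commanded when the call began, along the tool's axes at that moment; what a row does not reach only later rows make up. A row lasts 1/8 s, in which the tool goes at most 62.5 mm and 10.7 degrees, less where a joint would pass 70% of its speed; a pose out of reach is approached as far as the arm can. A call with a gripper value outside its range is refused whole. The fingers move at their own pace and stop on an object; the grip force is fixed at half the most. Time passes only in rows, so rows that repeat a pose let the fingers close. It gives the time, the measured TCP pose, the force and the opening at its end, in the units of the state.
- r.sense(): the state, without advancing time (a new reading comes with each control period).
- r.capture(name): name is "scene" or "top"; returns the picture (420x560x3 uint8, red, green, blue); there is no depth.
- r.calibration(name): a dict with "fx", "fy", "cx", "cy" (pixels), "camera_from_world" (4x4, takes a point from world to camera coordinates). Camera axes: x right, y up, looking along -z (the intrinsics and any distortion apply to the point x, -y, -z); pixel columns grow to the right and rows downward; lengths in m; the calibration is good to about 2 mm. A picture is of the moment at which its call begins. calibration takes no time and is no camera call.
- r.hand_in(): hands the job in, once; it reports no verdict.
Trained networks look in the newest picture that a camera, given by its name, has taken for a name from the list of things; names that differ only in an ending like _2 or _b are one class to them, and where a whole thing is asked for, a point or a joint stands for the part that bears it (a point fixed in the world has none). Each returns a list of dicts, best first, with "p" (0 to 1); they miss things now and then, are a little off and sometimes report something else, mostly with a low value. They report only what shows in the picture. A call takes as long as a camera call. They do not tell look-alikes from the thing itself.
- r.boxes_of(thing, camera): "box" ([centre column, centre row, width, height] in pixels, round what is visible of it).
- r.silhouettes(thing, camera): "pixels" (420x560 bool, what is visible of it) and "box" ([centre column, centre row, width, height] in pixels, round what is visible of it).
- r.place_of(thing, camera): "location" ([column, row] in pixels: a listed point, or the origin of a listed thing).
The state is a dict: "clock": time; "joint_pos": joint angles; "dq": joint speeds; "effort": joint torques, N m; "tool_pos": TCP position; "tcp_rot": TCP orientation; "force": force on the tool from outside, world axes, zero at the start; "wrist_torque": the same for the moment, N m; "finger_gap": finger opening in m.
Only numpy, scipy, OpenCV 4.12 (cv2) and the standard library are available. Lean on these libraries where they do the work, as an engineer would, in place of code of your own. Each camera call takes 0.05 s, during which the arm holds its last target.

## Working session

There is one attempt and no reset: what is moved stays moved. The work goes in short steps, Python scripts to look and compute and a tool call to move; the robot and the scene stay as the last step left them, time stands still between calls to the robot, and variables do not carry over. Pictures are saved under pics/ and viewed, and the job is handed in when it is done.

Besides the shell and the picture viewer there is one more tool, called as name(argument=value, ...), one argument or row to a line, values as JSON. jog_arm: Moves the arm, as the interface text tells. Its arguments: {"type":"object","properties":{"grip":{"type":"array"},"delta_pos":{"type":"array"},"rotation":{"type":"array"}},"required":["grip","delta_pos","rotation"]}

```bash
ls; mkdir -p pics; python3 - <<'E'
from cell import r
import cv2,json
s=r.sense()
for k,v in s.items(): print(k,v)
print(r.grip_point_offset)
for c in("scene","top"):
    im=r.capture(c); cv2.imwrite(f"pics/{c}0.png",im[:,:,::-1]); cal=r.calibration(c); print(c,cal)
    for t in ["picker","handle","sleeve_end","stand","slot","column","weight","block","seat","jar","sample_box","clear_box","weight_mid","weight_small"]:
        print(t,[([round(float(x)) for x in d["location"]],round(d["p"],2)) for d in r.place_of(t,c)][:4])
print(r.sense()["clock"])
E
```

```text
pics
clock 0.0
joint_pos [-1.17198872e+00  8.74624089e-02  1.75166431e-01  1.65978947e+00
 -2.54910343e-05  1.57084672e+00]
dq [-0.00145936 -0.00084682  0.00050447  0.00128989 -0.00139086 -0.00174425]
effort [ 1.94896602e-03 -5.20393324e+01  4.64803183e+01  1.64656638e-02
  5.09144240e-05 -2.39189353e-05]
tool_pos [ 0.21348634 -0.50664477  0.23059835]
tcp_rot [ 9.80189635e-01  1.98060251e-01 -1.40186275e-04 -6.29258738e-04]
force [ 0.20583996  0.40043347 -0.18043641]
wrist_torque [ 0.01060994 -0.01016213 -0.08508193]
finger_gap 0.08557107132260973
0.0187
scene {'fx': 519.4606819503997, 'fy': 519.4606819503997, 'cx': 288.7836890475029, 'cy': 202.64543430924564, 'camera_from_world': array([[ 7.44362984e-01,  6.67773036e-01, -1.70914094e-03,
        -3.85681714e-01],
       [-5.36549704e-01,  5.99608825e-01,  5.93787564e-01,
         2.10791689e-01],
       [ 3.97540140e-01, -4.41076444e-01,  8.04620039e-01,
        -1.77668920e+00],
       [ 0.00000000e+00,  0.00000000e+00,  0.00000000e+00,
         1.00000000e+00]])}
picker [([203, 225], 0.69), ([293, 239], 0.26)]
handle [([201, 218],
[... 832 characters left out ...]
8e+00],
       [ 0.00000000e+00,  0.00000000e+00,  0.00000000e+00,
         1.00000000e+00]])}
picker [([346, 259], 0.69), ([353, 202], 0.68)]
handle [([346, 265], 0.72), ([356, 197], 0.47)]
sleeve_end [([277, 204], 0.74), ([340, 263], 0.72), ([349, 202], 0.67)]
stand [([276, 200], 0.64), ([338, 209], 0.6), ([389, 240], 0.56), ([114, 192], 0.46)]
slot [([409, 233], 0.81), ([352, 196], 0.58)]
column [([202, 214], 0.53)]
weight [([277, 200], 0.51)]
block [([184, 214], 0.88), ([332, 155], 0.23)]
seat [([113, 192], 0.71), ([206, 213], 0.67)]
jar [([413, 272], 0.88)]
sample_box [([114, 192], 0.83)]
clear_box [([425, 190], 0.92)]
weight_mid [([183, 218], 0.6)]
weight_small [([164, 211], 0.62)]
1.5
```

View pics/scene0.png

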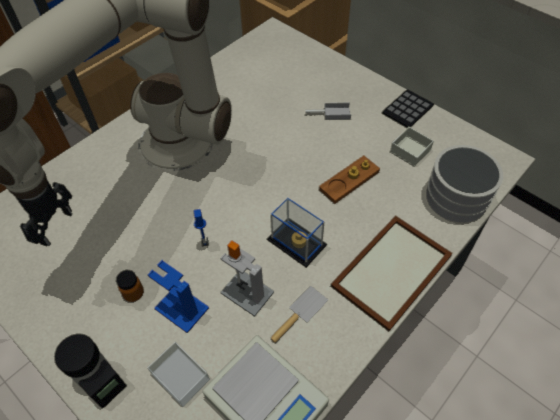

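View pics/top0.png

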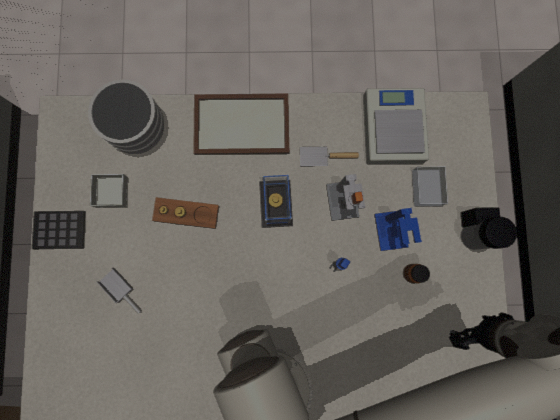

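```bash
python3 - <<'E'
import cv2
a=cv2.imread("pics/scene0.png"); c=a[190:320,140:330]; cv2.imwrite("pics/sc_crop.png",cv2.resize(c,None,fx=4,fy=4,interpolation=cv2.INTER_CUBIC))
a=cv2.imread("pics/top0.png"); c=a[150:300,230:430]; cv2.imwrite("pics/top_crop.png",cv2.resize(c,None,fx=4,fy=4,interpolation=cv2.INTER_CUBIC))
E
```

```text
(no output)
```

View pics/sc_crop.png

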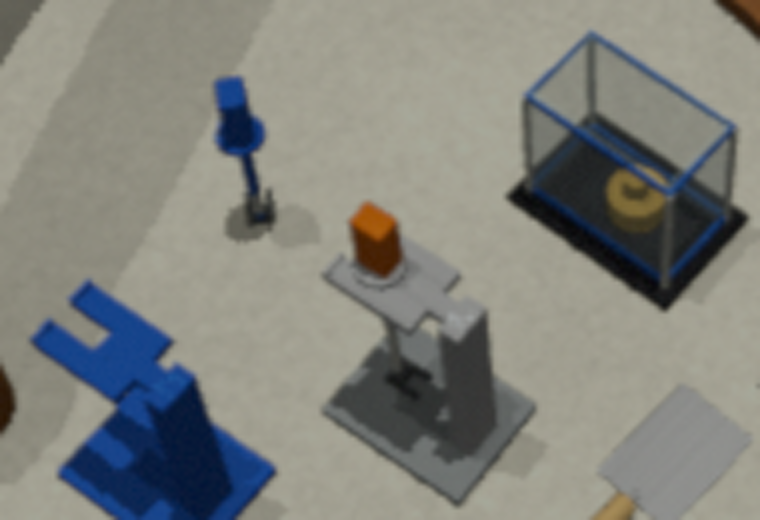

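View pics/top_crop.png

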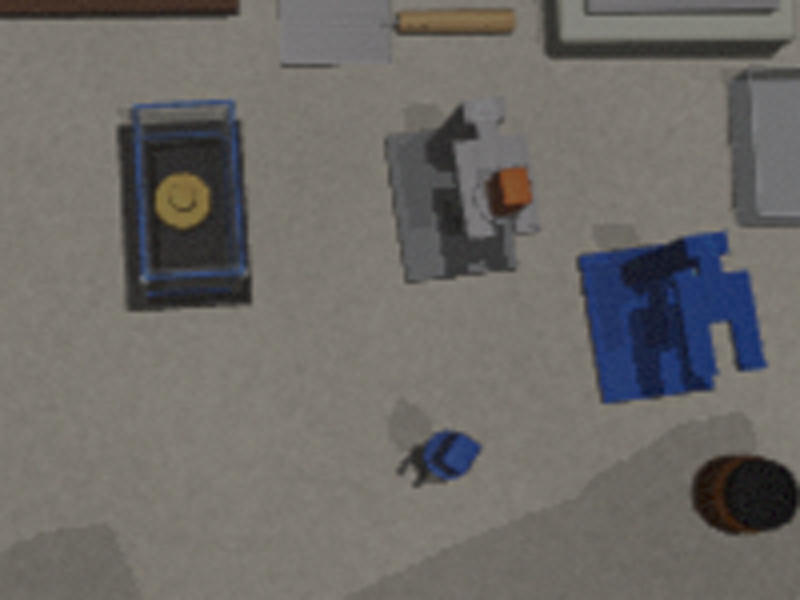

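Candidates for the picker are the orange handle in the grey stand at scene (235,248) / top (356,197), and the blue tool standing free at scene (201,218) / top (346,262). For the stand there is a grey one at scene (245,290) and a blue one at (180,305). I choose the orange and grey ones, and the crops confirm that choice. The weight sits in the clear column at scene (299,238). The empty large seat is the block's end nearest the column, at scene (336,186). Next I'll make zoomed crops for precise fits.

```bash
cat > h.py <<'E'
import numpy as np, cv2
from cell import r
def proj(P,c):
    k=r.calibration(c);P=np.atleast_2d(P);M=k["camera_from_world"];q=P@M[:3,:3].T+M[:3,3]
    return np.c_[k["cx"]+k["fx"]*q[:,0]/-q[:,2],k["cy"]+k["fy"]*-q[:,1]/-q[:,2]]
def ray(uv,c):
    k=r.calibration(c);M=k["camera_from_world"];d=np.array([(uv[0]-k["cx"])/k["fx"],-(uv[1]-k["cy"])/k["fy"],-1.])
    R=M[:3,:3];o=-R.T@M[:3,3];return o,R.T@d
def atz(uv,c,z):
    o,d=ray(uv,c);return o+d*(z-o[2])/d[2]
def crop(src,dst,x0,y0,x1,y1,f):
    a=cv2.imread(src)[y0:y1,x0:x1];a=cv2.resize(a,None,fx=f,fy=f,interpolation=cv2.INTER_CUBIC)
    for i,x in enumerate(range(x0,x1,10)): cv2.putText(a,str(x),((x-x0)*f,8),0,.3,(0,255,255),1); cv2.line(a,((x-x0)*f,10),((x-x0)*f,16),(0,255,255),1)
    for y in range(y0,y1,10): cv2.putText(a,str(y),(0,(y-y0)*f+4),0,.3,(0,255,255),1)
    cv2.imwrite(dst,a)
def tf(p,pts):
    x,y,a=p;pts=np.array(pts,float);c,s=np.cos(a),np.sin(a)
    return np.c_[x+c*pts[:,0]-s*pts[:,1],y+s*pts[:,0]+c*pts[:,1],pts[:,2]]
def overlay(src,dst,polys,c,x0,y0,x1,y1,f):
    a=cv2.resize(cv2.imread(src)[y0:y1,x0:x1],None,fx=f,fy=f,interpolation=cv2.INTER_CUBIC)
    for P,col in polys:
        q=((proj(P,c)-[x0,y0]+.5)*f).astype(np.int32);cv2.polylines(a,[q],True,col,1,cv2.LINE_AA)
    cv2.imwrite(dst,a)
E
python3 - <<'E'
from h import *
for t in("column","stand","block","seat","weight","slot","handle"):
  for c in("scene","top"):
    z={"slot":.174,"handle":.204,"seat":.014,"weight":.008}.get(t,0)
    for d in r.place_of(t,c)[:3]: print(t,c,round(d["p"],2),atz(d["location"],c,z).round(3))
E
```

```text
column scene 0.86 [ 0.567 -0.027 -0.   ]
column top 0.53 [0.546 0.208 0.   ]
stand scene 0.94 [ 0.553 -0.244  0.   ]
stand scene 0.91 [ 0.463 -0.394  0.   ]
stand scene 0.2 [0.623 0.497 0.   ]
stand top 0.64 [ 0.585 -0.029  0.   ]
stand top 0.6 [ 0.553 -0.23  -0.   ]
stand top 0.56 [ 0.453 -0.389  0.   ]
block scene 0.56 [0.55  0.256 0.   ]
block top 0.88 [0.545 0.266 0.   ]
block top 0.23 [ 0.734 -0.215  0.   ]
seat scene 0.63 [0.54  0.193 0.014]
seat top 0.71 [0.616 0.489 0.014]
seat top 0.67 [0.546 0.192 0.014]
weight top 0.51 [ 0.583 -0.033  0.008]
slot scene 0.94 [ 0.46  -0.395  0.174]
slot scene 0.82 [ 0.565 -0.256  0.174]
slot top 0.81 [ 0.459 -0.395  0.174]
slot top 0.58 [ 0.568 -0.239  0.174]
handle scene 0.79 [ 0.426 -0.237  0.204]
handle scene 0.61 [ 0.556 -0.242  0.204]
handle top 0.72 [ 0.373 -0.209  0.204]
handle top 0.47 [ 0.559 -0.245  0.204]
```

```bash
python3 - <<'E'
from h import *
crop("pics/scene0.png","pics/c1.png",262,195,336,268,10)
crop("pics/top0.png","pics/c2.png",255,170,298,232,9)
crop("pics/scene0.png","pics/c3.png",215,235,280,318,7)
crop("pics/top0.png","pics/c4.png",322,170,370,224,10)
a=cv2.hconcat([cv2.resize(cv2.imread(f"pics/{n}.png"),(390,560)) for n in("c2","c4")]);cv2.imwrite("pics/c24.png",a)
E
```

```text
(no output)
```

View pics/c1.png

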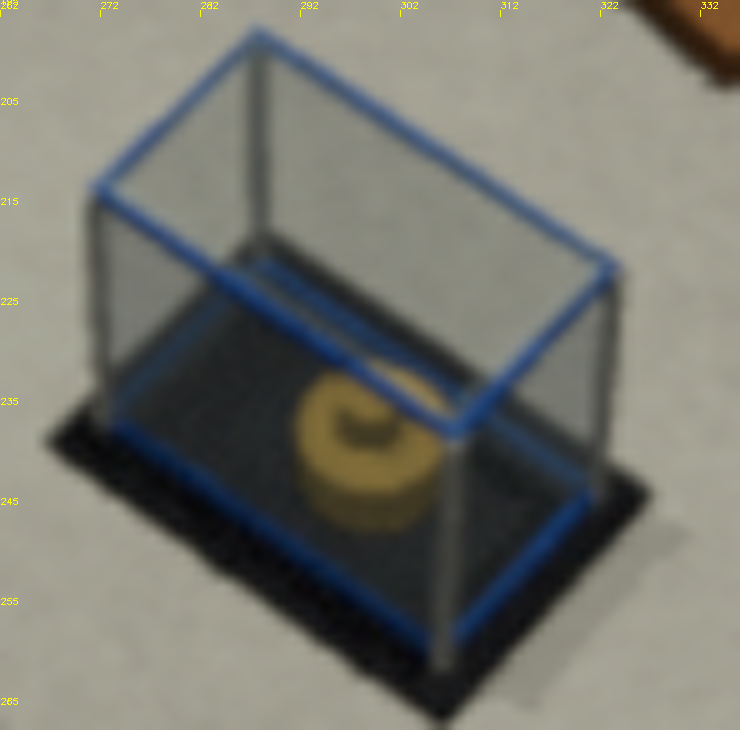

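View pics/c2.png

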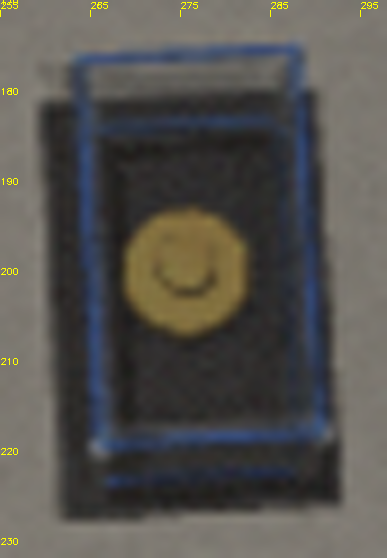

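View pics/c3.png

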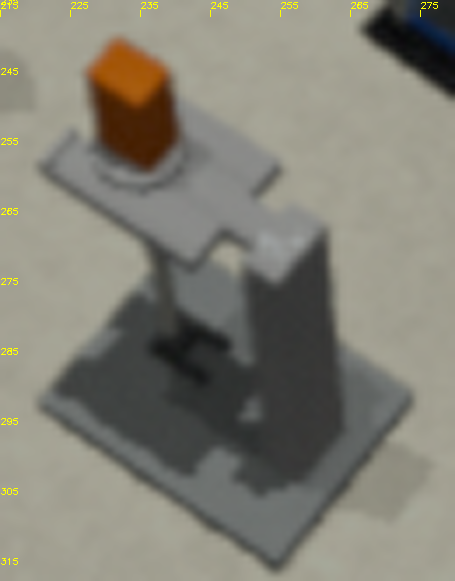

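View pics/c4.png

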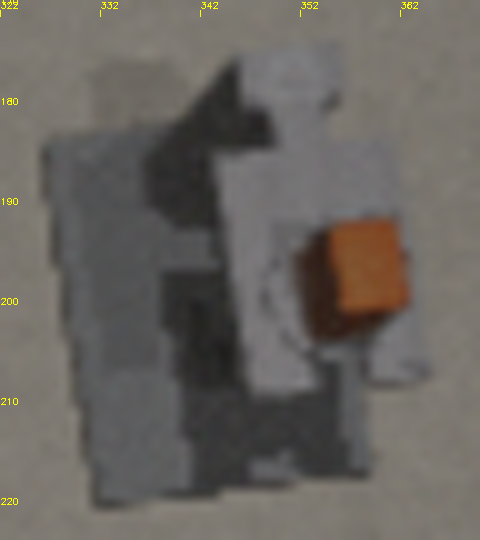

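```bash
cat > fit.py <<'E'
from h import *
from scipy.optimize import least_squares
def px(l,x0,y0,f): return (np.array(l,float)+.5)/f-.5+[x0,y0]
def fit(obs,x0,dof=3):
    def res(p):
        return np.concatenate([(proj(tf(p,P),c)-q).ravel() for c,P,q in obs])
    s=least_squares(res,x0,loss="soft_l1");return s.x,res(s.x).reshape(-1,2)
E
python3 - <<'E'
from fit import *
def rect(x0,x1,y0,y1,z,order): 
    d={"-+":(x0,y1,z),"++":(x1,y1,z),"+-":(x1,y0,z),"--":(x0,y0,z)};return [d[o] for o in order]
A=["-+","++","+-","--"]
s1=px([(258,35),(612,268),(455,430),(100,187)],262,195,10);t1=px([(100,442),(78,60),(299,50),(323,432)],255,170,9)
R=rect(-.06,.06,-.032,.032,.13,A)
for o in ([("scene",R,s1)],[("top",R,t1)],[("scene",R,s1),("top",R,t1)]):
    p,e=fit(o,[.57,-.03,0]);print("column",p.round(4));print(e.round(1).tolist())
sb=px([(40,400),(412,397)],215,235,7);sp=px([(40,168),(193,266),(280,170)],215,235,7)
tb=px([(43,145),(95,507),(370,475)],322,170,10);tp=px([(215,152),(252,393),(430,378)],322,170,10)
B=lambda o:rect(-.035,.085,-.045,.045,.01,o);P=lambda o:rect(-.026,.044,-.026,.026,.174,o)
sh=px([(118,38),(170,70),(140,108),(88,70)],215,235,7); th=px([(328,220),(398,217),(408,300),(340,313)],322,170,10)
H=lambda o:rect(-.013,.013,-.01,.01,.229,o)
S=[("scene",B(["--","++"]),sb),("scene",P(["--","+-","++"]),sp)]
T=[("top",B(["++","-+","--"]),tb),("top",P(["++","-+","--"]),tp)]
HS=[("scene",H(A),sh)];HT=[("top",H(["++","+-","--","-+"]),th)]
for n,o in(("S",S),("T",T),("ST",S+T),("HS",HS),("HT",HT),("H",HS+HT)):
    p,e=fit(o,[.56,-.24,0]);print(n,p.round(4));print(e.round(1).tolist())
crop("pics/scene0.png","pics/c5.png",312,150,386,206,10)
crop("pics/top0.png","pics/c6.png",148,190,224,234,10)
E
```

```text
column [ 0.5769 -0.0315  0.0436]
[[0.2, 1.0], [-1.4, -0.0], [-0.1, -1.0], [1.3, 0.1]]
column [ 0.5749 -0.0289  0.0332]
[[1.1, -1.0], [1.6, 0.9], [-1.2, 1.1], [-1.6, -0.9]]
column [ 0.5761 -0.0307  0.0413]
[[0.2, 0.7], [-1.4, -0.3], [-0.2, -1.3], [1.3, -0.2], [1.9, -1.3], [2.0, 0.6], [-0.8, 0.6], [-0.8, -1.4]]
S [ 0.5596 -0.2486  0.0967]
[[-0.7, 0.1], [0.8, 0.1], [-0.1, -0.2], [-0.3, 0.5], [0.4, -0.6]]
T [ 0.557  -0.2455  0.1019]
[[0.1, -0.8], [0.0, -0.2], [0.4, -0.3], [-0.2, 0.4], [-0.4, 0.7], [0.1, 0.0]]
ST [ 0.5581 -0.2469  0.096 ]
[[-0.6, -0.6], [0.8, -0.6], [0.0, -0.9], [-0.3, -0.3], [0.5, -1.4], [0.7, -1.2], [0.4, -0.6], [0.8, -0.5], [0.4, -0.0], [0.1, 0.2], [0.6, -0.3]]
HS [ 0.5594 -0.2481  0.1049]
[[0.1, -0.8], [0.9, -0.0], [-0.1, 0.3], [-0.9, 0.3]]
HT [ 0.5578 -0.2454  0.0861]
[[-0.3, -0.1], [0.1, -0.6], [0.4, 0.6], [-0.2, 0.1]]
H [ 0.5585 -0.2467  0.0992]
[[0.3, -1.3], [1.1, -0.6], [0.1, -0.3], [-0.7, -0.3], [0.2, -0.3], [0.5, -0.9], [0.9, 0.3], [0.4, -0.2]]
```

View pics/c5.png

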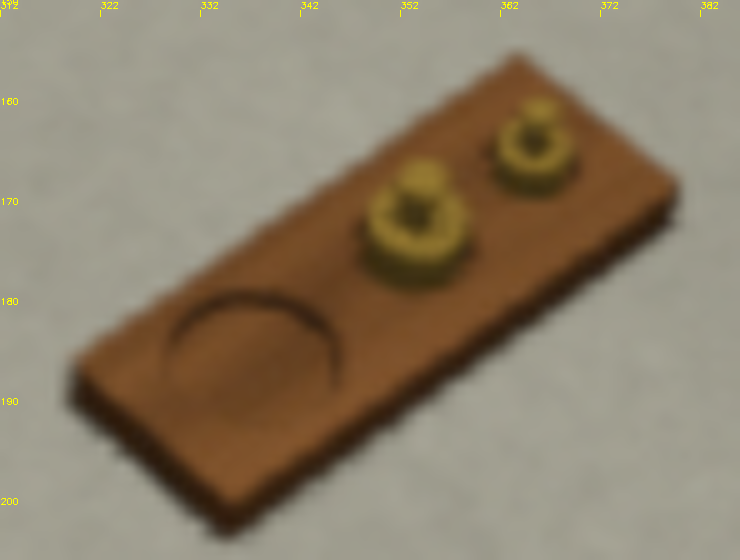

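View pics/c6.png

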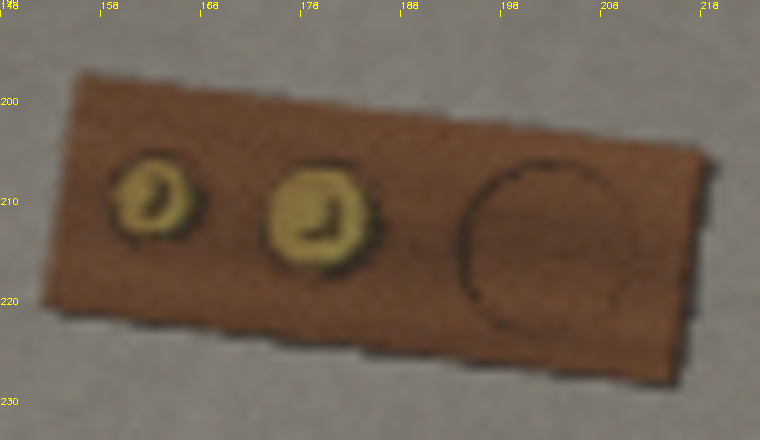

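```bash
python3 - <<'E'
from fit import *
s=px([(75,365),(232,505),(518,55),(678,185)],312,150,10);t=px([(678,385),(705,152),(45,305),(80,72)],148,190,10)
R=[(-.0375,-.1,.022),(.0375,-.1,.022),(-.0375,.1,.022),(.0375,.1,.022)]
for o in ([("scene",R,s)],[("top",R,t)],[("scene",R,s),("top",R,t)]):
    p,e=fit(o,[.55,.26,0]);print("block",p.round(4),tf(p,[(0,-.055,0)]).round(4));print(e.round(1).tolist())
print("weight scene",atz(px([(373,425)],262,195,10)[0],"scene",.032),"top",atz(px([(185,271)],255,170,9)[0],"top",.030))
g=(0,255,0)
def circ(x,y,z,rr): a=np.linspace(0,6.283,40);return np.c_[x+rr*np.cos(a),y+rr*np.sin(a),0*a+z]
for c,d in(("scene",(.5769,-.0315,.0436)),("top",(.5749,-.0289,.0332))):
    w=atz(px([(373,425)],262,195,10)[0],"scene",.032) if c=="scene" else atz(px([(185,271)],255,170,9)[0],"top",.030)
    q=[(tf(d,[(-.062,-.034,z),(.062,-.034,z),(.062,.034,z),(-.062,.034,z)]),g) for z in(.008,.13)]
    q+=[(circ(w[0],w[1],.032,.022),(0,0,255)),(circ(w[0],w[1],.008,.022),(0,0,255)),(circ(w[0],w[1],.051,.01),(255,255,0))]
    b=(262,195,336,268,10) if c=="scene" else (255,170,298,232,9)
    overlay(f"pics/{c}0.png",f"pics/o_{c}.png",q,c,*b)
f=[("scene",(.5596,-.2486,.1)),("top",(.557,-.2455,.1))]
# fork depth by eye
c=(.5596,-.2486,.1)
q=[]
for d in(.104,.115,.126,.137,.148):
    z=.174-d; q.append((tf(c,[(-.004,-.0105,z),(.023,-.0105,z),(.023,-.0055,z),(.01,-.0055,z),(.01,.0055,z),(.023,.0055,z),(.023,.0105,z),(-.004,.0105,z)]),(0,int(255*(d-.1)/.05),255)))
overlay("pics/scene0.png","pics/o_fork.png",q,"scene",225,265,262,300,16)
E
```

```text
block [ 0.5492  0.2551 -0.1309] [[0.542  0.2005 0.    ]]
[[-0.6, -0.1], [0.2, 0.4], [-0.1, -0.3], [0.5, -0.0]]
block [ 0.5474  0.2572 -0.1392] [[0.5398 0.2027 0.    ]]
[[-0.3, -0.0], [0.3, -0.2], [-0.2, 0.1], [0.2, 0.1]]
block [ 0.5481  0.2565 -0.1353] [[0.5406 0.202  0.    ]]
[[-0.7, -0.7], [0.0, -0.1], [0.0, -0.6], [0.6, -0.4], [-0.0, -0.4], [0.5, -0.5], [0.1, 0.0], [0.3, -0.0]]
weight scene [ 0.58274996 -0.02821491  0.032     ] top [ 0.58261419 -0.02666357  0.03      ]
```

View pics/o_scene.png

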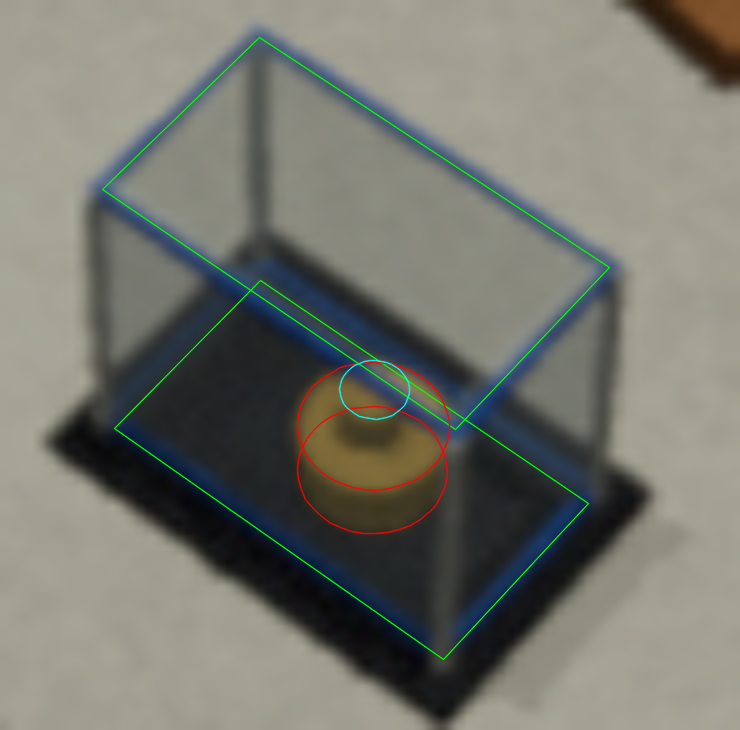

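View pics/o_top.png

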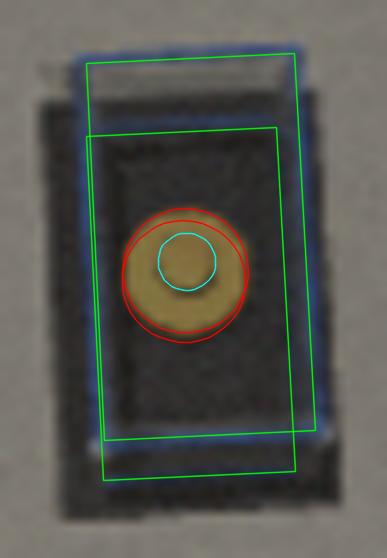

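View pics/o_fork.png

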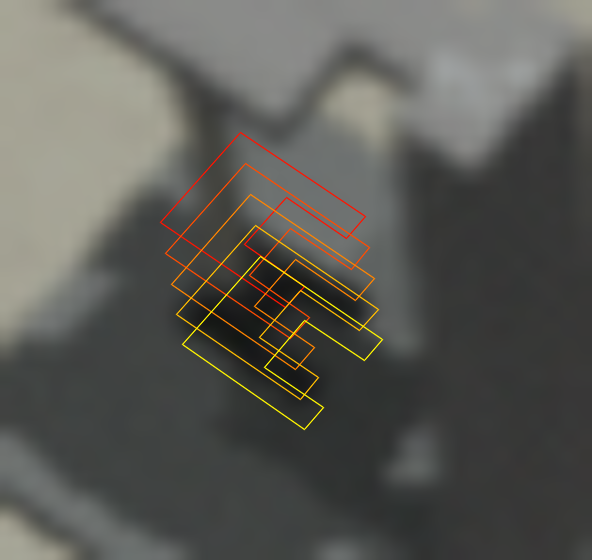

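The overlays fit. In the top view the weight's knob is at (275,199) and the fork is about 0.135 m below the collar. The two cameras differ by about 2–3 mm, so I'll use their mean for the grasp and check relative positions later.

```bash
cat >> h.py <<'E'
from scipy.spatial.transform import Rotation as Ro
def go(x,y,z,yaw,ref=None):
    s=r.sense();R=Ro.from_quat(s["tcp_rot"]) 
    p=s["tool_pos"] if ref is None else np.array(ref)
    T=Ro.from_euler("z",yaw)*Ro.from_quat([1,0,0,0])
    d=R.inv().apply(np.array([x,y,z])-p)*100
    print("delta",d.round(2).tolist(),"rot",(R.inv()*T).as_rotvec().round(4).tolist())
def st():
    s=r.sense();R=Ro.from_quat(s["tcp_rot"]).as_matrix()
    print("t",round(s["clock"],2),"p",s["tool_pos"].round(4),"yaw",round(float(np.arctan2(R[1,0],R[0,0])),4),"tilt",R[:2,2].round(4),"F",np.round(s["force"],2),"gap",round(s["finger_gap"],4))
E
python3 -c "
from h import *
st();go(.558,-.247,.26,.098);go(.558,-.247,.187,.098)"
```

```text
t 2.2 p [ 0.2136 -0.5068  0.2313] yaw 0.3988 tilt [-0.  0.] F [-0.08 -1.21  0.04] gap 0.0852
delta [41.83, -10.57, -2.87] rot [-0.0, 0.0, 0.3008]
delta [41.83, -10.57, 4.43] rot [-0.0, 0.0, 0.3008]
```

jog_arm(
  grip=[1,1,1,1,1,1,1,1,1,1,1,1],
  delta_pos=[
    [0,0,-2.9],
    [6,-1.5,-2.9],
    [12,-3,-2.9],
    [18,-4.5,-2.9],
    [24,-6,-2.9],
    [30,-7.5,-2.9],
    [36,-9.1,-2.9],
    [41.8,-10.6,-2.9],
    [41.8,-10.6,-2.9],
    [41.8,-10.6,-2.9],
    [41.8,-10.6,-2.9],
    [41.8,-10.6,-2.9],
  ],
  rotation=[
    [0,0,0],
    [0,0,0.1],
    [0,0,0.2],
    [0,0,0.3],
    [0,0,0.3],
    [0,0,0.3],
    [0,0,0.3],
    [0,0,0.3],
    [0,0,0.3],
    [0,0,0.3],
    [0,0,0.3],
    [0,0,0.3],
  ],
)

```text
clock: 3.7
tool_pos: [0.5569, -0.2477, 0.2607]
tcp_rot: [0.999, 0.049, 0.0, 0.0]
force: [-0.0, -0.3, -0.1]
finger_gap: 0.0858
```

```bash
python3 -c "
from h import *
st();go(.558,-.247,.187,.098)
for c in('scene','top'): cv2.imwrite(f'pics/{c}1.png',r.capture(c)[:,:,::-1])
crop('pics/scene1.png','pics/d1.png',200,200,290,300,6)
crop('pics/top1.png','pics/d2.png',320,150,400,230,6)
cv2.imwrite('pics/d.png',cv2.hconcat([cv2.resize(cv2.imread('pics/d1.png'),(400,440)),cv2.resize(cv2.imread('pics/d2.png'),(400,440))]))
"
```

```text
t 3.7 p [ 0.5569 -0.2477  0.2607] yaw 0.0972 tilt [ 0.0006 -0.0003] F [-0.05 -0.29 -0.08] gap 0.0858
delta [0.11, -0.07, 7.37] rot [0.0004, -0.0005, -0.0008]
```

View pics/d.png

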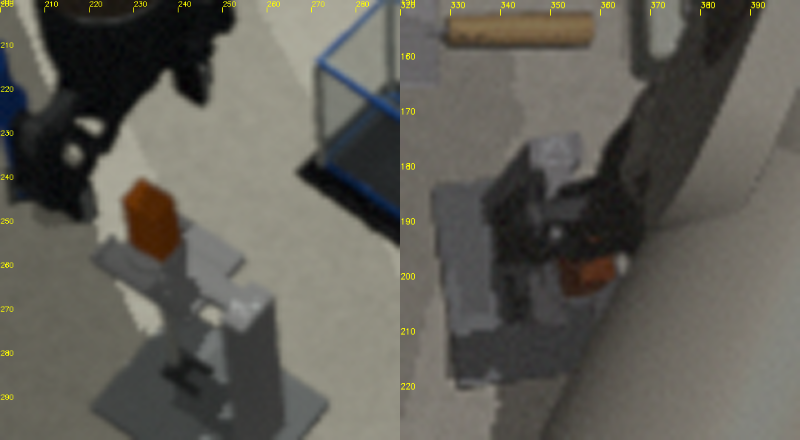

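The open fingers straddle the orange handle: the finger tips are at scene (212,240) and (244,222), the handle at (233,250). I'll go down and close.

jog_arm(
  grip=[1,1,1,1,0,0,0,0,0,0],
  delta_pos=[
    [0.1,0,2.5],
    [0.1,0,5],
    [0.1,0,7.4],
    [0.1,0,7.4],
    [0.1,0,7.4],
    [0.1,0,7.4],
    [0.1,0,7.4],
    [0.1,0,7.4],
    [0.1,0,7.4],
    [0.1,0,7.4],
  ],
  rotation=[
    [0,0,0],
    [0,0,0],
    [0,0,0],
    [0,0,0],
    [0,0,0],
    [0,0,0],
    [0,0,0],
    [0,0,0],
    [0,0,0],
    [0,0,0],
  ],
)

```text
clock: 5.05
tool_pos: [0.5588, -0.2468, 0.1869]
tcp_rot: [0.999, 0.049, 0.0, 0.0]
force: [-0.6, 1.0, 5.6]
finger_gap: 0.0193
```

```bash
python3 -c "
from h import *
st()"
```

```text
t 5.05 p [ 0.5588 -0.2468  0.1869] yaw 0.0989 tilt [ 0.0009 -0.0003] F [-0.56  1.    5.63] gap 0.0193
```

jog_arm(
  grip=[0,0,0,0,0,0,0,0,0],
  delta_pos=[
    [0,0,-0.5],
    [0,0,-1.0],
    [0,0,-1.0],
    [-1.5,0,-1.0],
    [-3.5,0,-1.0],
    [-5.5,0,-1.0],
    [-7.5,0,-1.0],
    [-7.5,0,-1.0],
    [-7.5,0,-1.0],
  ],
  rotation=[
    [0,0,0],
    [0,0,0],
    [0,0,0],
    [0,0,0],
    [0,0,0],
    [0,0,0],
    [0,0,0],
    [0,0,0],
    [0,0,0],
  ],
)

```text
clock: 6.18
tool_pos: [0.4844, -0.2542, 0.1963]
tcp_rot: [0.999, 0.049, 0.0, 0.0]
force: [-0.1, -0.3, -2.2]
finger_gap: 0.0194
```

```bash
python3 -c "
from h import *
st()
for c in('scene','top'): cv2.imwrite(f'pics/{c}2.png',r.capture(c)[:,:,::-1])
crop('pics/scene2.png','pics/d1.png',180,200,290,310,6)
st()
s=r.sense()
ori=s['tool_pos']+[0,0,-.0129]
q=[]
for d in(.104,.115,.126,.137,.148):
    z=ori[2]-d; q.append((tf((ori[0]+.001,ori[1]-.0015,.1),[(-.004,-.0105,z),(.023,-.0105,z),(.023,-.0055,z),(.01,-.0055,z),(.01,.0055,z),(.023,.0055,z),(.023,.0105,z),(-.004,.0105,z)]),(0,int(255*(d-.1)/.05),255)))
p=proj(ori-[0,0,.125],'scene')[0].astype(int)
overlay('pics/scene2.png','pics/o_fork2.png',q,'scene',p[0]-20,p[1]-25,p[0]+20,p[1]+15,14)
"
```

```text
t 6.17 p [ 0.4844 -0.2542  0.1963] yaw 0.0987 tilt [ 0.0003 -0.    ] F [-0.07 -0.29 -2.21] gap 0.0194
t 6.28 p [ 0.4845 -0.2541  0.196 ] yaw 0.0991 tilt [-0.0001  0.0001] F [ 0.73 -0.92 -2.3 ] gap 0.0193
```

View pics/d1.png

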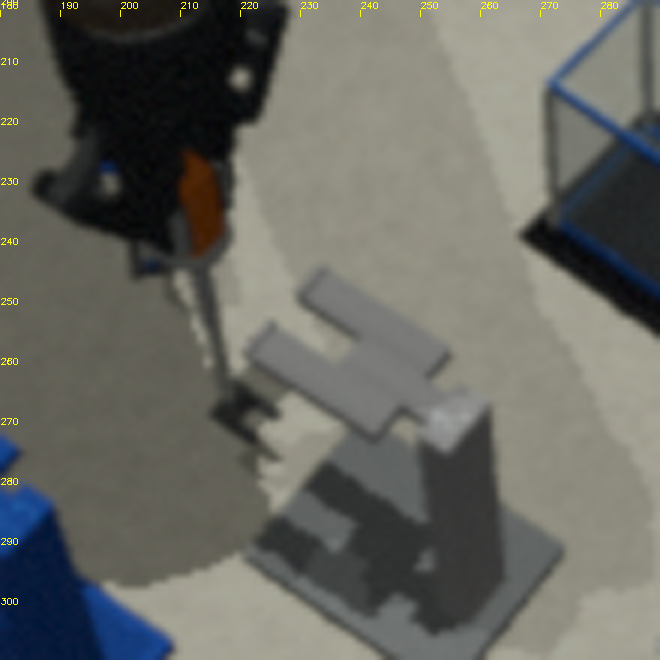

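View pics/o_fork2.png

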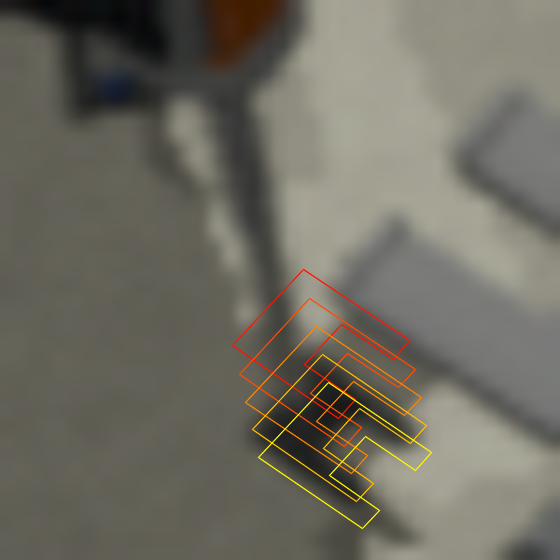

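The tool is out, with the fork at scene (218,268) and a depth of about 0.138 m. Next I'll touch the fork to the bare table lightly to measure it.

jog_arm(
  grip=[0,0,0,0,0],
  delta_pos=[
    [0,0,1.7],
    [0,0,3.3],
    [0,0,3.3],
    [0,0,3.5],
    [0,0,3.5],
  ],
  rotation=[
    [0,0,0],
    [0,0,0],
    [0,0,0],
    [0,0,0],
    [0,0,0],
  ],
)

```text
clock: 6.9
tool_pos: [0.4841, -0.2542, 0.1616]
tcp_rot: [0.999, 0.049, 0.0, 0.0]
force: [0.4, 0.3, -2.7]
finger_gap: 0.0192
```

jog_arm(
  grip=[0,0,0],
  delta_pos=[
    [0,0,0.1],
    [0,0,0.2],
    [0,0,0.2],
  ],
  rotation=[
    [0,0,0],
    [0,0,0],
    [0,0,0],
  ],
)

```text
clock: 7.28
tool_pos: [0.484, -0.2541, 0.1593]
tcp_rot: [0.999, 0.049, -0.0, -0.0]
force: [0.5, 0.5, -1.3]
finger_gap: 0.0192
```

jog_arm(
  grip=[0,0,0],
  delta_pos=[
    [0,0,0.1],
    [0,0,0.2],
    [0,0,0.2],
  ],
  rotation=[
    [0,0,0],
    [0,0,0],
    [0,0,0],
  ],
)

```text
clock: 7.65
tool_pos: [0.4839, -0.2541, 0.1572]
tcp_rot: [0.999, 0.049, -0.0, -0.0]
force: [0.3, -0.6, -1.3]
finger_gap: 0.0195
```

jog_arm(
  grip=[0,0,0],
  delta_pos=[
    [0,0,0.1],
    [0,0,0.1],
    [0,0,0.1],
  ],
  rotation=[
    [0,0,0],
    [0,0,0],
    [0,0,0],
  ],
)

```text
clock: 8.02
tool_pos: [0.484, -0.2542, 0.1565]
tcp_rot: [0.999, 0.049, 0.0, 0.0]
force: [-0.6, 1.1, -0.1]
finger_gap: 0.0194
```

jog_arm(
  grip=[0,0,0],
  delta_pos=[
    [0,0,0.1],
    [0,0,0.1],
    [0,0,0.1],
  ],
  rotation=[
    [0,0,0],
    [0,0,0],
    [0,0,0],
  ],
)

```text
clock: 8.4
tool_pos: [0.484, -0.2542, 0.1555]
tcp_rot: [0.999, 0.049, 0.0, 0.0]
force: [-0.7, 1.0, 4.0]
finger_gap: 0.019
```

jog_arm(
  grip=[0,0,0],
  delta_pos=[
    [0,0,0.1],
    [0,0,0.1],
    [0,0,0.1],
  ],
  rotation=[
    [0,0,0],
    [0,0,0],
    [0,0,0],
  ],
)

```text
clock: 8.78
tool_pos: [0.484, -0.2542, 0.1546]
tcp_rot: [0.999, 0.049, 0.0, 0.0]
force: [-0.2, 1.2, 5.1]
finger_gap: 0.0194
```

Contact came at TCP z ≈ 0.157, so the fork's top face lies 0.152 below the TCP. That is 0.139 below the collar, within the given range and in line with the picture. I'll raise it and move over the column.

```bash
python3 -c "
from h import *
st();go(.484,-.254,.34,.0989);go(.484,-.13,.34,.0989);go(.5415,-.0291,.34,.04);go(.5415,-.0291,.315,.04)"
```

```text
t 8.78 p [ 0.484  -0.2542  0.1546] yaw 0.0988 tilt [ 0.0004 -0.0002] F [-0.24  1.23  5.11] gap 0.0194
delta [0.0, -0.01, -18.54] rot [0.0002, -0.0004, -0.0001]
delta [1.23, -12.35, -18.55] rot [0.0002, -0.0004, -0.0001]
delta [7.94, -21.83, -18.55] rot [0.0002, -0.0004, 0.0588]
delta [7.94, -21.83, -16.05] rot [0.0002, -0.0004, 0.0588]
```

jog_arm(
  grip=[0,0,0,0,0,0,0,0,0,0,0,0,0],
  delta_pos=[
    [0,0,-4],
    [0,0,-9],
    [0,0,-14],
    [0,0,-18.5],
    [0.4,-4,-18.5],
    [0.8,-8,-18.5],
    [1.2,-12,-18.5],
    [3.5,-15.5,-18.5],
    [6,-19,-18.5],
    [7.9,-21.8,-18.5],
    [7.9,-21.8,-18.5],
    [7.9,-21.8,-18.5],
    [7.9,-21.8,-18.5],
  ],
  rotation=[
    [0,0,0],
    [0,0,0],
    [0,0,0],
    [0,0,0],
    [0,0,0],
    [0,0,0],
    [0,0,0.02],
    [0,0,0.04],
    [0,0,0.06],
    [0,0,0.06],
    [0,0,0.06],
    [0,0,0.06],
    [0,0,0.06],
  ],
)

```text
clock: 10.4
tool_pos: [0.5408, -0.0302, 0.3393]
tcp_rot: [1.0, 0.019, -0.0, 0.0]
force: [-0.4, 0.1, -1.1]
finger_gap: 0.0192
```

```bash
cat >> h.py <<'E'
def fork(ox,oy,yaw,z):
    return tf((ox,oy,yaw),[(-.004,-.0105,z),(.023,-.0105,z),(.023,-.0055,z),(.01,-.0055,z),(.01,.0055,z),(.023,.0055,z),(.023,.0105,z),(-.004,.0105,z)])
def circ(x,y,z,rr):
    a=np.linspace(0,6.283,40);return np.c_[x+rr*np.cos(a),y+rr*np.sin(a),0*a+z]
def look(tag):
    s=r.sense();R=Ro.from_quat(s["tcp_rot"]).as_matrix();yaw=np.arctan2(R[1,0],R[0,0]);p=s["tool_pos"]
    for c in("scene","top"):
        cv2.imwrite(f"pics/{c}{tag}.png",r.capture(c)[:,:,::-1])
    f=fork(p[0],p[1],yaw,p[2]-.152)
    return p,yaw,f
E
python3 -c "
from h import *
st()
p,yaw,f=look('3')
u=proj(p-[0,0,.152],'scene')[0].astype(int);print(u,proj(p-[0,0,.152],'top'))
overlay('pics/scene3.png','pics/e1.png',[(f,(0,255,0))],'scene',u[0]-25,u[1]-35,u[0]+35,u[1]+40,9)
"
```

```text
t 10.4 p [ 0.5408 -0.0302  0.3393] yaw 0.0378 tilt [-0.0001 -0.0001] F [-0.38  0.08 -1.07] gap 0.0192
[287 197] [[278.03990564 205.4501663 ]]
```

View pics/e1.png

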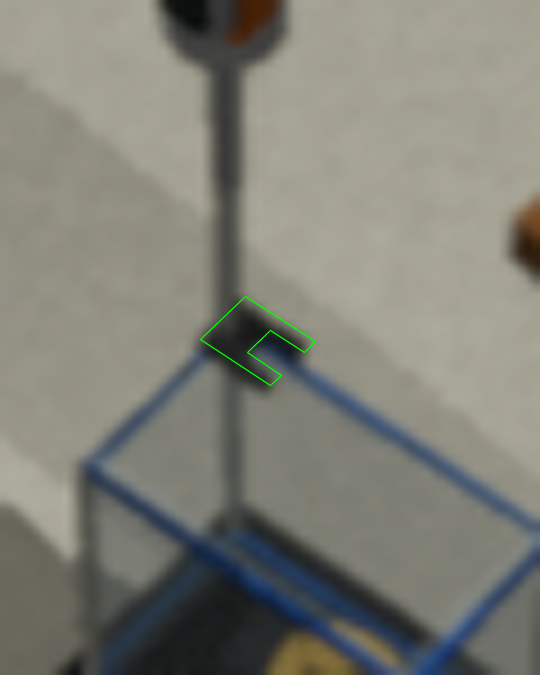

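View pics/top3.png

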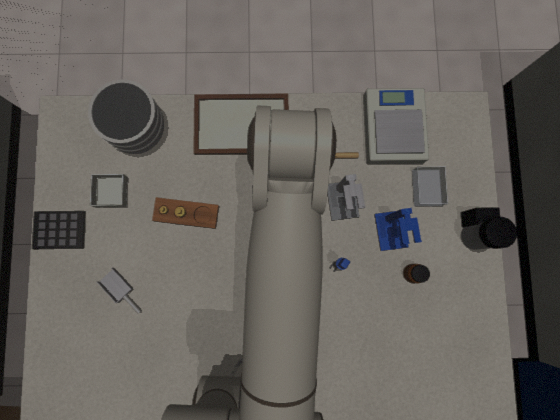

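The scene crop shows the fork just above the rim, left of the weight, within about 1.5 mm of the predicted outline. The arm hides the well from the top camera. I'll lower into the well to just above knob height and look again.

jog_arm(
  grip=[0,0,0,0,0,0],
  delta_pos=[
    [0,-0.1,2],
    [0,-0.1,4.5],
    [0,-0.1,7],
    [0,-0.1,9.5],
    [0,-0.1,11],
    [0,-0.1,11],
  ],
  rotation=[
    [0,0,0],
    [0,0,0],
    [0,0,0],
    [0,0,0],
    [0,0,0],
    [0,0,0],
  ],
)

```text
clock: 11.25
tool_pos: [0.5406, -0.0287, 0.2287]
tcp_rot: [1.0, 0.019, -0.001, -0.0]
force: [-0.7, -0.1, -1.9]
finger_gap: 0.0193
```

```bash
python3 -c "
from h import *
st()
p,yaw,f=look('4')
w=(.5827,-.0282)
q=[(f,(0,255,0)),(f-[0,0,.005],(0,160,0)),(circ(*w,.032,.022),(0,0,255)),(circ(*w,.008,.022),(0,0,255)),(circ(*w,.051,.01),(255,255,0)),(circ(*w,.043,.01),(255,255,0))]
overlay('pics/scene4.png','pics/e2.png',q,'scene',262,200,326,262,12)
overlay('pics/scene4.png','pics/e3.png',[],'scene',262,200,326,262,12)
"
```

```text
t 11.25 p [ 0.5406 -0.0287  0.2287] yaw 0.0383 tilt [-0.0013  0.0001] F [-0.73 -0.11 -1.86] gap 0.0193
```

View pics/e2.png

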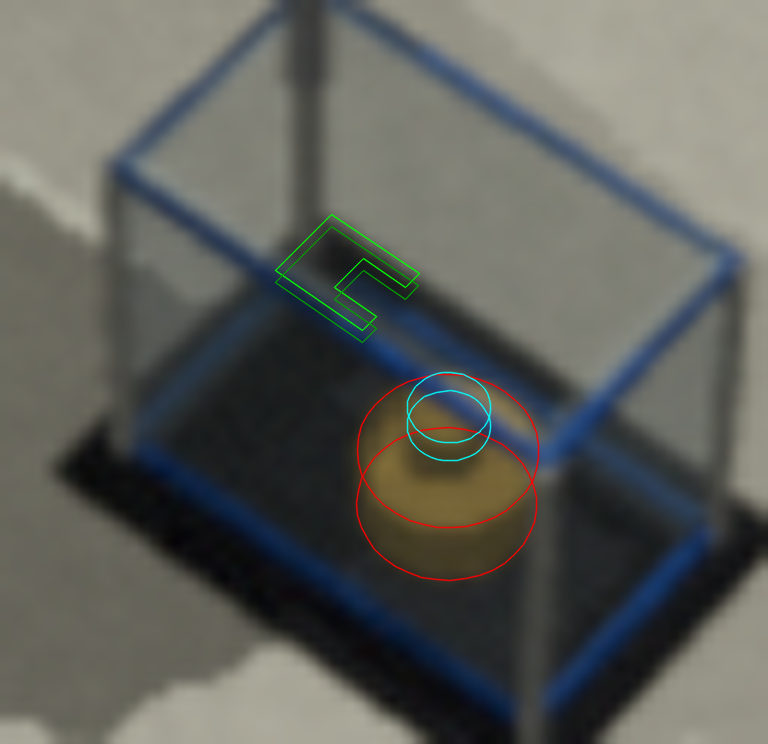

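View pics/e3.png

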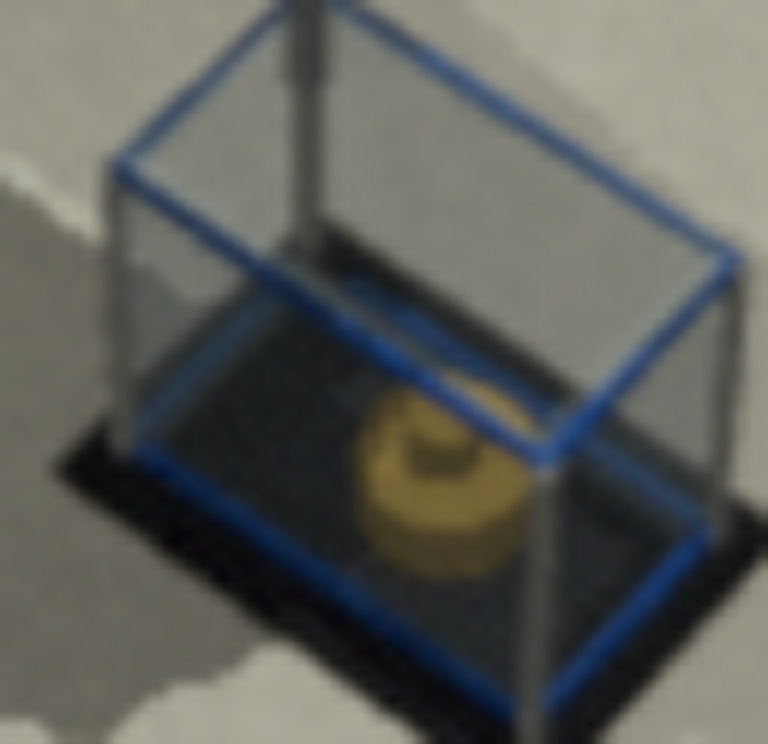

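```bash
python3 -c "
from h import *
s=r.sense();p=s['tool_pos']
a=cv2.imread('pics/scene4.png');b=np.clip((a.astype(float)/110)**.6*255,0,255).astype(np.uint8)
cv2.imwrite('pics/scene4g.png',b)
yaw=.0383;f=fork(p[0],p[1],yaw,p[2]-.152)
ax=np.array([p-[0,0,d] for d in (.02,.08,.14)])
print(proj(ax,'scene'))
q=[(f,(0,255,0)),(ax,(0,0,255))]
overlay('pics/scene4g.png','pics/e4.png',q,'scene',270,165,310,235,10)
overlay('pics/scene4g.png','pics/e5.png',[],'scene',270,165,310,235,10)
cv2.imwrite('pics/e45.png',cv2.resize(cv2.hconcat([cv2.imread('pics/e4.png'),cv2.imread('pics/e5.png')]),None,fx=.85,fy=.85))
"
```

```text
[[287.93317669 192.06064628]
 [287.99923196 205.37807672]
 [288.0609671  217.82452392]]
```

View pics/e45.png

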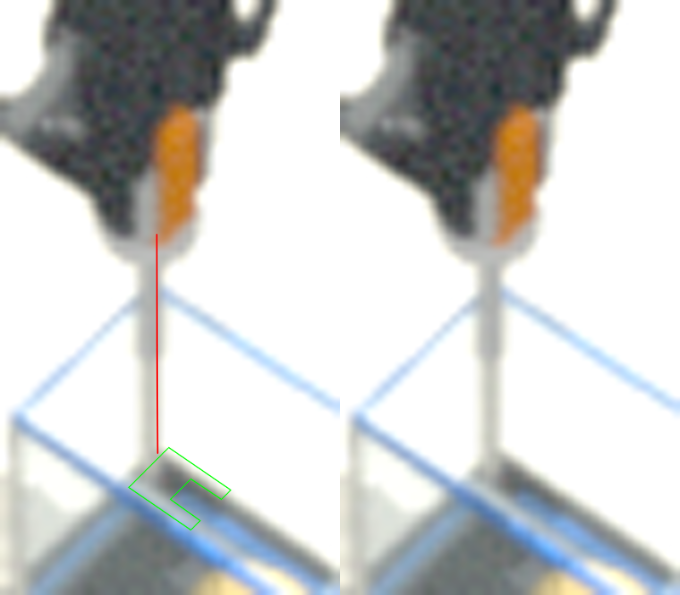

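```bash
python3 -c "
from h import *
s=r.sense();p=s['tool_pos']
o=p-[0,0,.0129]
for dx,dy in((0,0),(-.0039,0),(0,-.0043),(-.002,-.002)):
    oo=o+[dx,dy,0]
    c=proj(circ(*oo[:2],oo[2],.018),'scene');c2=proj(circ(*oo[:2],oo[2]+.005,.018),'scene')
    h=proj(tf((oo[0],oo[1],.038),[(-.013,-.01,oo[2]+.005),(.013,-.01,oo[2]+.005),(.013,-.01,oo[2]+.055),(.013,.01,oo[2]+.005)]),'scene')
    sl=proj(oo-[0,0,.068],'scene')
    print(dx,dy,'bottom',c[:,1].max().round(2),'left',c[:,0].min().round(2),'right',c[:,0].max().round(2),'handle',h.round(1).tolist(),'sleeve',sl.round(1))
crop('pics/scene4g.png','pics/e6.png',272,172,305,212,18)
"
```

```text
0 0 bottom 195.84 left 281.12 right 294.71 handle [[281.7, 189.1], [289.3, 194.1], [289.3, 182.1], [294.1, 189.4]] sleeve [[288.  205.6]]
-0.0039 0 bottom 195.05 left 280.03 right 293.61 handle [[280.6, 188.3], [288.2, 193.3], [288.1, 181.3], [293.0, 188.7]] sleeve [[286.9 204.8]]
0 -0.0043 bottom 196.82 left 280.02 right 293.63 handle [[280.6, 190.0], [288.2, 195.1], [288.1, 183.1], [293.1, 190.4]] sleeve [[287.  206.5]]
-0.002 -0.002 bottom 195.89 left 280.05 right 293.64 handle [[280.6, 189.1], [288.2, 194.1], [288.2, 182.2], [293.1, 189.5]] sleeve [[287.  205.6]]
```

View pics/e6.png

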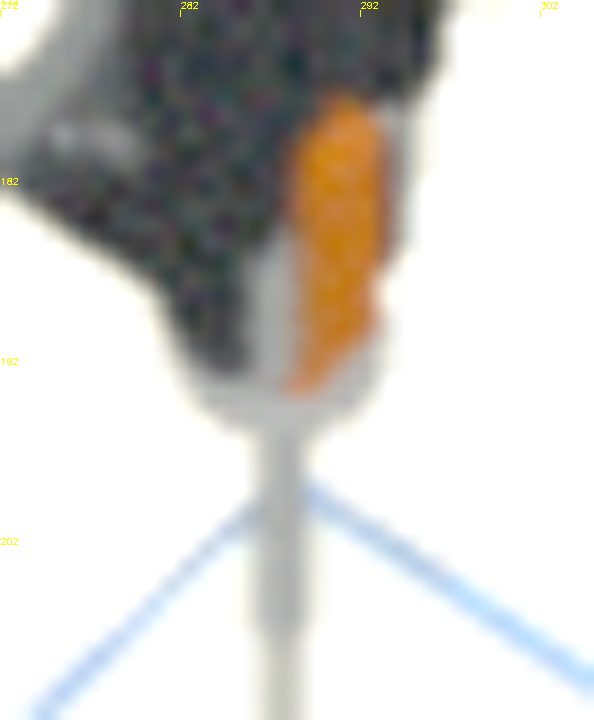

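Pixel checks: the rod is at column 287.1 against 288.0 predicted, and rows agree to about 0.5 px. So the tool sits about 2.8 mm behind the TCP in x, and the weight is about 45 mm ahead and within 1 mm sideways. I'll lower to neck height and feel.

jog_arm(
  grip=[0,0,0,0,0],
  delta_pos=[
    [0,0.05,1],
    [0,0.05,2.2],
    [0,0.05,3.2],
    [0,0.05,3.7],
    [0,0.05,3.7],
  ],
  rotation=[
    [0,0,0],
    [0,0,0],
    [0,0,0],
    [0,0,0],
    [0,0,0],
  ],
)

```text
clock: 11.98
tool_pos: [0.5408, -0.0289, 0.1918]
tcp_rot: [1.0, 0.019, -0.0, -0.0]
force: [-0.6, 0.4, -2.0]
finger_gap: 0.019
```

```bash
python3 -c "
from h import *
st()
p,yaw,f=look('5')
a=cv2.imread('pics/scene5.png');b=np.clip((a.astype(float)/110)**.6*255,0,255).astype(np.uint8)
cv2.imwrite('pics/scene5g.png',b)
crop('pics/scene5g.png','pics/e7.png',268,185,328,255,10)
"
```

```text
t 11.97 p [ 0.5408 -0.0289  0.1918] yaw 0.0389 tilt [-0.0008  0.0001] F [-0.62  0.35 -2.01] gap 0.019
```

View pics/e7.png

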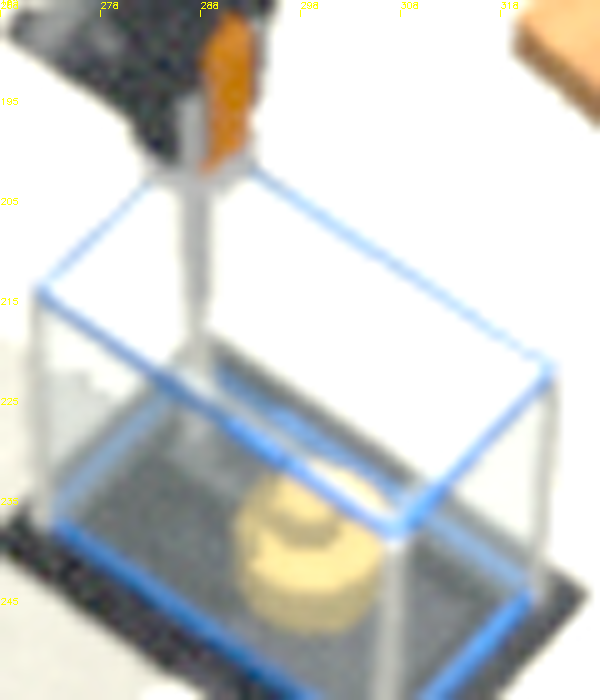

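The fork is the grey blob at scene (286–292, 229–232), left of the weight at (299,238), and there is no contact force. I'll advance in small steps.

jog_arm(
  grip=[0,0,0,0,0,0],
  delta_pos=[
    [0.4,0,0],
    [0.8,0,0],
    [1.2,0,0],
    [1.6,0,0],
    [2,0,0],
    [2,0,0],
  ],
  rotation=[
    [0,0,0],
    [0,0,0],
    [0,0,0],
    [0,0,0],
    [0,0,0],
    [0,0,0],
  ],
)

```text
clock: 12.82
tool_pos: [0.5613, -0.0281, 0.1921]
tcp_rot: [1.0, 0.019, -0.0, -0.0]
force: [0.3, -0.1, -2.6]
finger_gap: 0.0195
```

jog_arm(
  grip=[0,0,0,0],
  delta_pos=[
    [0.2,0,0],
    [0.4,0,0],
    [0.6,0,0],
    [0.6,0,0],
  ],
  rotation=[
    [0,0,0],
    [0,0,0],
    [0,0,0],
    [0,0,0],
  ],
)

```text
clock: 13.32
tool_pos: [0.5671, -0.0279, 0.1922]
tcp_rot: [1.0, 0.019, -0.0, -0.0]
force: [-0.8, -0.8, -2.4]
finger_gap: 0.019
```

```bash
python3 -c "
from h import *
st()
p,yaw,f=look('6')
a=cv2.imread('pics/scene6.png');b=np.clip((a.astype(float)/110)**.6*255,0,255).astype(np.uint8)
cv2.imwrite('pics/scene6g.png',b)
crop('pics/scene6g.png','pics/e8.png',268,190,328,260,10)
"
```

```text
t 13.32 p [ 0.5671 -0.0279  0.1922] yaw 0.0388 tilt [-0.0001  0.    ] F [-0.77 -0.76 -2.44] gap 0.019
```

View pics/e8.png

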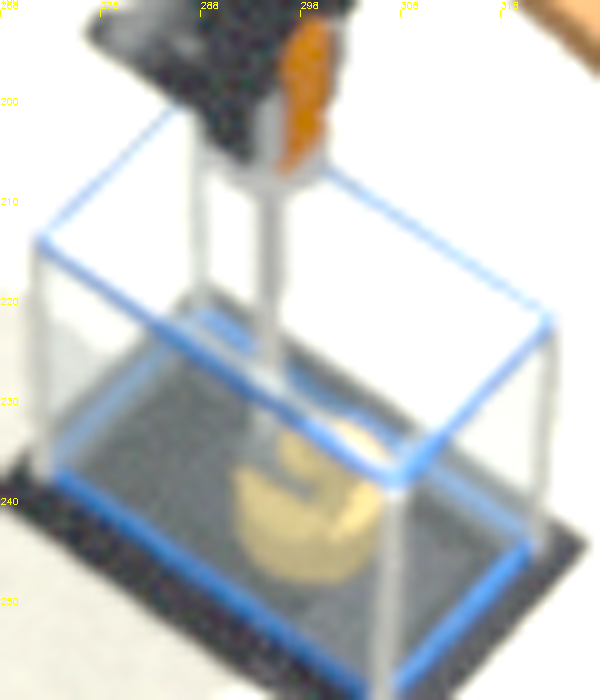

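The fork is now on the near side of the neck, under the knob at scene (296,236), and the weight has not moved. I'll creep in to seat the neck.

jog_arm(
  grip=[0,0,0],
  delta_pos=[
    [0.1,0,0],
    [0.2,0,0],
    [0.2,0,0],
  ],
  rotation=[
    [0,0,0],
    [0,0,0],
    [0,0,0],
  ],
)

```text
clock: 13.8
tool_pos: [0.5691, -0.0278, 0.1923]
tcp_rot: [1.0, 0.019, 0.0, -0.0]
force: [0.3, -0.5, -1.5]
finger_gap: 0.0194
```

jog_arm(
  grip=[0,0,0],
  delta_pos=[
    [0.1,0,0],
    [0.15,0,0],
    [0.15,0,0],
  ],
  rotation=[
    [0,0,0],
    [0,0,0],
    [0,0,0],
  ],
)

```text
clock: 14.18
tool_pos: [0.5705, -0.0278, 0.1923]
tcp_rot: [1.0, 0.019, -0.0, 0.0]
force: [-0.9, 0.3, -1.1]
finger_gap: 0.0193
```

jog_arm(
  grip=[0,0,0],
  delta_pos=[
    [0.1,0,0],
    [0.15,0,0],
    [0.15,0,0],
  ],
  rotation=[
    [0,0,0],
    [0,0,0],
    [0,0,0],
  ],
)

```text
clock: 14.55
tool_pos: [0.572, -0.0277, 0.1922]
tcp_rot: [1.0, 0.019, -0.0, -0.0]
force: [-2.0, 0.1, -2.1]
finger_gap: 0.0191
```

```bash
python3 -c "
from h import *
st()
p,yaw,f=look('7')
st()
a=cv2.imread('pics/scene7.png');b=np.clip((a.astype(float)/110)**.6*255,0,255).astype(np.uint8)
cv2.imwrite('pics/scene7g.png',b)
crop('pics/scene7g.png','pics/e9.png',278,215,318,255,16)
"
```

```text
t 14.55 p [ 0.572  -0.0277  0.1922] yaw 0.0389 tilt [-0.0004  0.    ] F [-1.98  0.08 -2.09] gap 0.0191
t 14.65 p [ 0.572  -0.0277  0.1922] yaw 0.0388 tilt [-0.0002  0.    ] F [-0.23 -0.7  -1.74] gap 0.0193
```

View pics/e9.png

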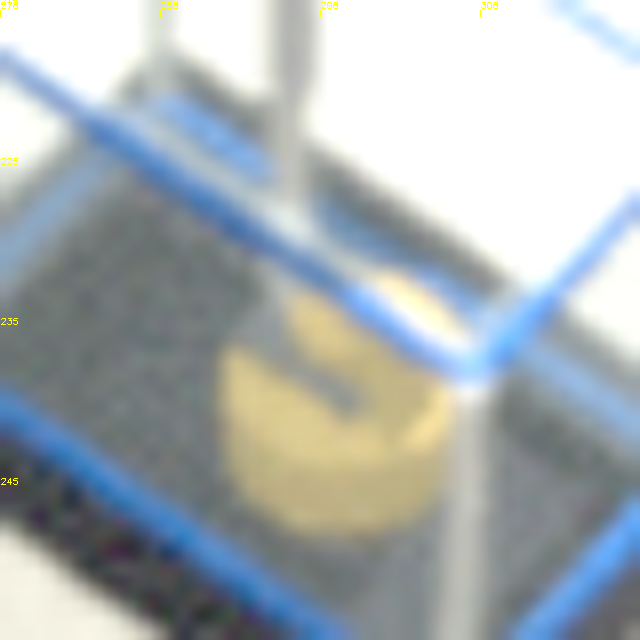

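jog_arm(
  grip=[0,0,0],
  delta_pos=[
    [0.1,0,0],
    [0.15,0,0],
    [0.15,0,0],
  ],
  rotation=[
    [0,0,0],
    [0,0,0],
    [0,0,0],
  ],
)

```text
clock: 15.02
tool_pos: [0.5735, -0.0276, 0.1923]
tcp_rot: [1.0, 0.019, -0.0, 0.0]
force: [-1.4, 0.1, -1.1]
finger_gap: 0.0192
```

jog_arm(
  grip=[0,0],
  delta_pos=[
    [0.05,0,0],
    [0.05,0,0],
  ],
  rotation=[
    [0,0,0],
    [0,0,0],
  ],
)

```text
clock: 15.28
tool_pos: [0.5741, -0.0276, 0.1922]
tcp_rot: [1.0, 0.019, 0.0, -0.0]
force: [-0.6, 0.9, -0.9]
finger_gap: 0.0194
```

jog_arm(
  grip=[0,0,0,0,0,0],
  delta_pos=[
    [0,0,-0.15],
    [0,0,-0.3],
    [0,0,-0.45],
    [0,0,-0.6],
    [0,0,-0.8],
    [0,0,-0.8],
  ],
  rotation=[
    [0,0,0],
    [0,0,0],
    [0,0,0],
    [0,0,0],
    [0,0,0],
    [0,0,0],
  ],
)

```text
clock: 16.02
tool_pos: [0.5741, -0.0276, 0.2005]
tcp_rot: [1.0, 0.019, 0.0, -0.0]
force: [0.2, 0.8, -5.4]
finger_gap: 0.0196
```

```bash
python3 -c "
from h import *
st()
p,yaw,f=look('8')
st()
a=cv2.imread('pics/scene8.png');b=np.clip((a.astype(float)/110)**.6*255,0,255).astype(np.uint8)
cv2.imwrite('pics/scene8g.png',b)
crop('pics/scene8g.png','pics/e10.png',278,215,318,255,16)
"
```

```text
t 16.02 p [ 0.5741 -0.0276  0.2005] yaw 0.0388 tilt [0.0003 0.    ] F [ 0.2   0.76 -5.41] gap 0.0196
t 16.12 p [ 0.5741 -0.0276  0.2003] yaw 0.0388 tilt [0.0001 0.    ] F [-0.37 -1.17 -4.14] gap 0.0191
```

View pics/e10.png

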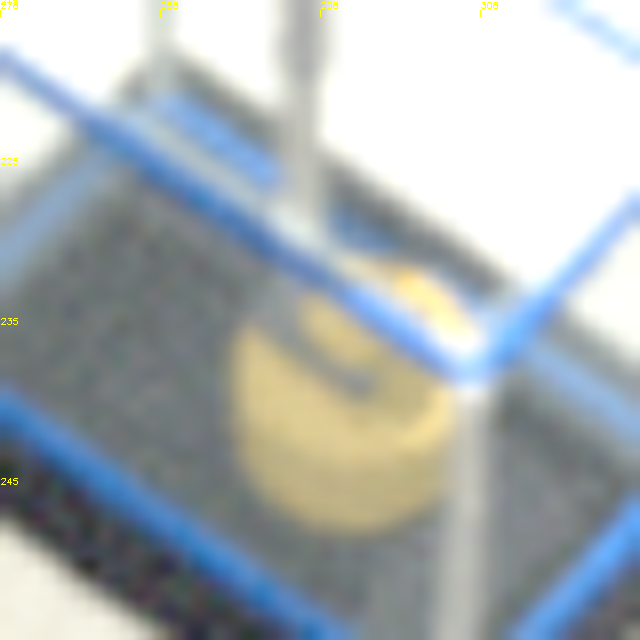

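The weight is on the fork. It is seated and slid about 2.5 mm as the neck met the slot root. The load is about 3 N and its bottom is about 5 mm up. I'll lift it out straight up.

jog_arm(
  grip=[0,0,0,0,0,0,0,0,0,0,0,0],
  delta_pos=[
    [0,0,-0.7],
    [0,0,-2],
    [0,0,-3.7],
    [0,0,-5.5],
    [0,0,-7.3],
    [0,0,-9.1],
    [0,0,-10.9],
    [0,0,-12.7],
    [0,0,-14.5],
    [0,0,-15.7],
    [0,0,-16.2],
    [0,0,-16.2],
  ],
  rotation=[
    [0,0,0],
    [0,0,0],
    [0,0,0],
    [0,0,0],
    [0,0,0],
    [0,0,0],
    [0,0,0],
    [0,0,0],
    [0,0,0],
    [0,0,0],
    [0,0,0],
    [0,0,0],
  ],
)

```text
clock: 17.62
tool_pos: [0.5742, -0.0276, 0.3627]
tcp_rot: [1.0, 0.019, 0.0, 0.0]
force: [-0.3, 0.2, -5.0]
finger_gap: 0.0192
```

```bash
python3 -c "
from h import *
st()
p,yaw,f=look('9')
st()
crop('pics/scene9.png','pics/e11.png',268,160,328,240,8)
"
```

```text
t 17.62 p [ 0.5742 -0.0276  0.3627] yaw 0.0388 tilt [ 0.0008 -0.    ] F [-0.31  0.19 -5.03] gap 0.0192
t 17.73 p [ 0.574  -0.0276  0.3619] yaw 0.0388 tilt [-0.0006  0.0001] F [ 1.03 -0.28 -5.2 ] gap 0.0193
```

View pics/e11.png

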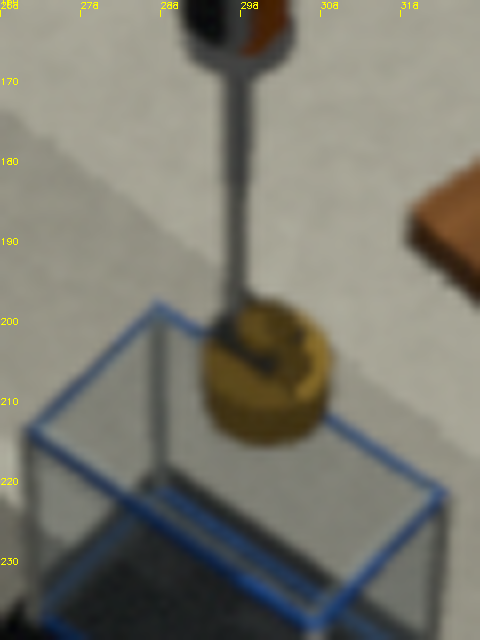

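The weight hangs level on the fork at scene (301,205), clear of the rim, with a load of about 3.2 N. I'll carry it gently over the empty seat.

```bash
python3 -c "
from h import *
st();go(.5308,.2005,.362,.0388);go(.5308,.2005,.29,.0388)"
```

```text
t 17.73 p [ 0.574  -0.0276  0.3619] yaw 0.0388 tilt [-0.0006  0.0001] F [ 1.03 -0.28 -5.2 ] gap 0.0193
delta [-3.43, -22.96, -0.01] rot [-0.0001, 0.0006, -0.0]
delta [-3.43, -22.96, 7.19] rot [-0.0001, 0.0006, -0.0]
```

jog_arm(
  grip=[0,0,0,0,0,0,0,0,0,0,0,0,0,0,0,0],
  delta_pos=[
    [-0.1,-0.5,0],
    [-0.3,-1.6,0],
    [-0.6,-3.2,0],
    [-0.9,-5.2,0],
    [-1.2,-7.4,0],
    [-1.5,-9.6,0],
    [-1.8,-11.8,0],
    [-2.1,-14,0],
    [-2.4,-16.2,0],
    [-2.7,-18.4,0],
    [-3,-20.4,0],
    [-3.2,-21.8,0],
    [-3.4,-22.6,0],
    [-3.4,-23,0],
    [-3.4,-23,0],
    [-3.4,-23,0],
  ],
  rotation=[
    [0,0,0],
    [0,0,0],
    [0,0,0],
    [0,0,0],
    [0,0,0],
    [0,0,0],
    [0,0,0],
    [0,0,0],
    [0,0,0],
    [0,0,0],
    [0,0,0],
    [0,0,0],
    [0,0,0],
    [0,0,0],
    [0,0,0],
    [0,0,0],
  ],
)

```text
clock: 19.73
tool_pos: [0.5465, 0.0878, 0.3623]
tcp_rot: [0.997, 0.068, -0.003, -0.023]
force: [1.2, -0.5, -3.9]
finger_gap: 0.0194
```

jog_arm(
  grip=[0,0,0,0,0,0,0],
  delta_pos=[
    [0,0,1],
    [0,0,2.8],
    [0,0,5],
    [0,0,7.5],
    [0,0,9.3],
    [0,0,10.5],
    [0,0,10.5],
  ],
  rotation=[
    [0,0,0],
    [0,0,0],
    [0,0,0],
    [0,0,0],
    [0,0,0],
    [0,0,0],
    [0,0,0],
  ],
)

```text
clock: 20.6
tool_pos: [0.5454, 0.0905, 0.2565]
tcp_rot: [0.997, 0.07, -0.004, -0.024]
force: [0.7, -0.5, -3.8]
finger_gap: 0.0194
```

```bash
python3 -c "
from h import *
st()
p,yaw,f=look('10')
st()
w=tf((p[0],p[1],yaw),[(.0112,0,0)])[0]; w[1]-=.0007
zb=p[2]-.187
S=(.542,.2005)
q=[(circ(w[0],w[1],zb,.022),(0,0,255)),(circ(w[0],w[1],zb+.024,.022),(0,0,255)),(circ(*S,.022,.0275),(0,255,0))]
overlay('pics/scene10.png','pics/e12.png',q,'scene',308,140,388,215,9)
overlay('pics/scene10.png','pics/e13.png',[],'scene',308,140,388,215,9)
"
```

```text
t 20.6 p [0.5454 0.0905 0.2565] yaw 0.1395 tilt [-0.0105  0.0475] F [ 0.69 -0.54 -3.76] gap 0.0194
t 20.7 p [0.5459 0.0905 0.258 ] yaw 0.1395 tilt [-0.0082  0.0479] F [-0.41 -0.26 -4.54] gap 0.0194
```

View pics/e12.png

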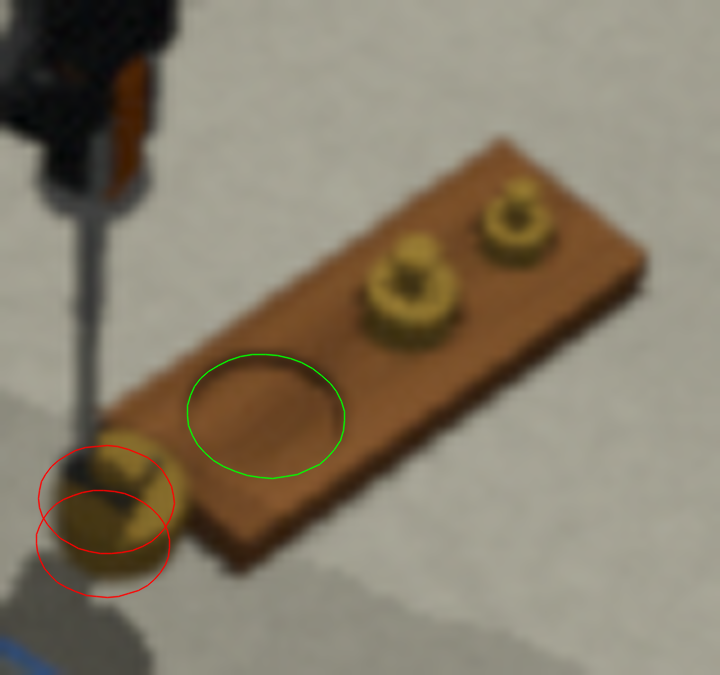

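View pics/e13.png

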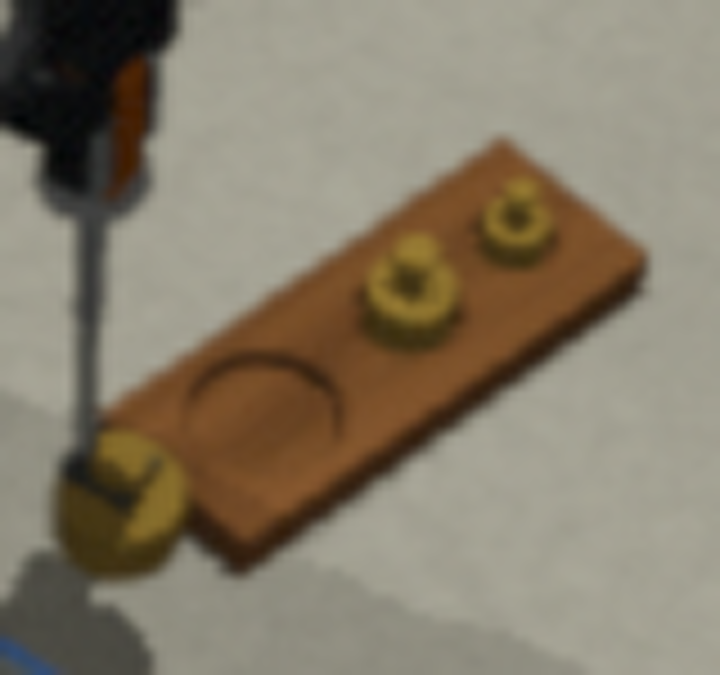

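The move stopped short at y = 0.09, with a 2.7° tilt and a yaw drift, so a joint range probably got in the way. The weight is still on the fork. Checking the joints.

```bash
python3 -c "
from h import *
s=r.sense();print(s['joint_pos'].round(3));st()
R=Ro.from_quat(s['tcp_rot']).as_matrix();print(R.round(3))"
```

```text
[0.139 0.108 0.251 1.715 0.049 3.141]
t 20.7 p [0.5459 0.0905 0.258 ] yaw 0.1395 tilt [-0.0082  0.0479] F [-0.41 -0.26 -4.54] gap 0.0194
[[ 0.99   0.139 -0.008]
 [ 0.139 -0.989  0.048]
 [-0.002 -0.049 -0.999]]
```

Joint 6 is at its limit: tool yaw can't go below joint 1's angle. I'll rotate the tool to a larger yaw (about 0.5) for the seat. The weight is round, so that costs nothing. First I'll raise and level it.

```bash
python3 -c "
from h import *
go(.5459,.0905,.30,.1395);go(.5459,.0905,.30,.5)"
```

```text
delta [-0.01, -0.2, -4.19] rot [-0.0486, 0.0015, -0.0001]
delta [-0.01, -0.2, -4.19] rot [-0.0483, -0.0073, -0.3605]
```

jog_arm(
  grip=[0,0,0,0,0,0,0,0,0,0],
  delta_pos=[
    [0,0,-0.4],
    [0,0,-1],
    [0,0,-1.8],
    [0,0,-2.6],
    [0,0,-3.4],
    [0,0,-4],
    [0,0,-4.2],
    [0,0,-4.2],
    [0,0,-4.2],
    [0,0,-4.2],
  ],
  rotation=[
    [-0.01,0,-0.03],
    [-0.02,0,-0.08],
    [-0.03,0,-0.14],
    [-0.04,0,-0.2],
    [-0.048,-0.004,-0.26],
    [-0.048,-0.006,-0.32],
    [-0.048,-0.007,-0.36],
    [-0.048,-0.007,-0.36],
    [-0.048,-0.007,-0.36],
    [-0.048,-0.007,-0.36],
  ],
)

```text
clock: 21.95
tool_pos: [0.5462, 0.0885, 0.2994]
tcp_rot: [0.969, 0.247, -0.0, -0.0]
force: [0.4, -0.2, -4.5]
finger_gap: 0.0195
```

```bash
python3 -c "
from h import *
print(r.sense()['joint_pos'].round(3));st()
u=.5
S=(.542,.2005)
import math
x=S[0]+.0028-.014*math.cos(u); y=S[1]+.0007-.014*math.sin(u)
print(x,y); go(x,y,.30,u)
p,yaw,f=look('11')
crop('pics/scene11.png','pics/e14.png',300,140,388,215,8)
"
```

```text
[0.161 0.135 0.362 1.799 0.    2.803]
t 21.95 p [0.5462 0.0885 0.2994] yaw 0.4992 tilt [-0.0006  0.0001] F [ 0.37 -0.19 -4.48] gap 0.0195
0.5325138441335349 0.19448804245954118
delta [3.87, -9.96, -0.06] rot [-0.0004, 0.0005, -0.0008]
```

View pics/e14.png

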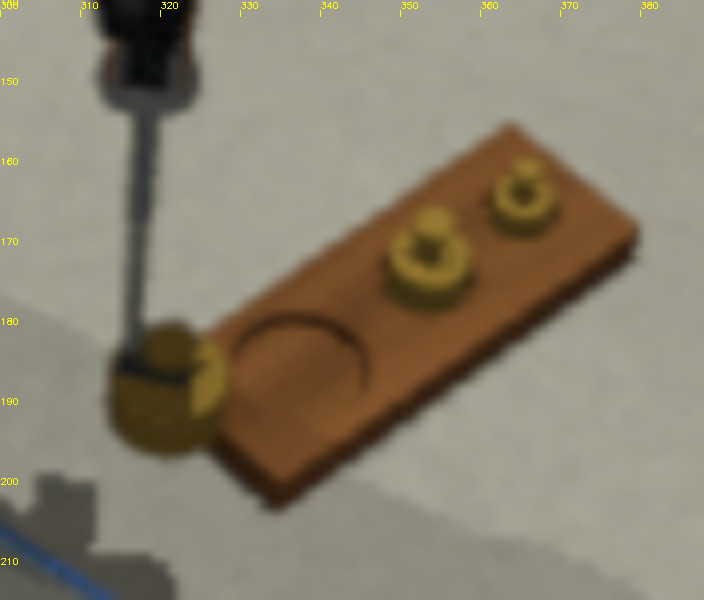

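The weight is level and the commanded pose is good. Moving over the seat.

jog_arm(
  grip=[0,0,0,0,0,0,0,0,0,0,0],
  delta_pos=[
    [0.2,-0.4,0],
    [0.5,-1.4,0],
    [1,-2.8,0],
    [1.6,-4.3,0],
    [2.2,-5.8,0],
    [2.8,-7.3,0],
    [3.3,-8.6,0],
    [3.7,-9.5,0],
    [3.9,-10,0],
    [3.9,-10,0],
    [3.9,-10,0],
  ],
  rotation=[
    [0,0,0],
    [0,0,0],
    [0,0,0],
    [0,0,0],
    [0,0,0],
    [0,0,0],
    [0,0,0],
    [0,0,0],
    [0,0,0],
    [0,0,0],
    [0,0,0],
  ],
)

```text
clock: 23.42
tool_pos: [0.5326, 0.1946, 0.2995]
tcp_rot: [0.969, 0.247, -0.0, -0.0]
force: [0.3, -0.1, -3.7]
finger_gap: 0.0192
```

```bash
cat > seat.py <<'E'
from h import *
import sys,math
tag=sys.argv[1]
st()
p,yaw,f=look(tag)
w=(p[0]-.0028+.014*math.cos(yaw),p[1]-.0007+.014*math.sin(yaw)); zb=p[2]-.187
w2=(p[0]+(.0112)*math.cos(yaw),p[1]+.0112*math.sin(yaw))
print(w,w2,zb)
S=(.542,.2005)
q=[(circ(*w,zb,.022),(0,0,255)),(circ(*w,zb+.024,.022),(0,0,255)),(circ(*w,zb+.043,.01),(255,255,0)),(circ(*S,.022,.0275),(0,255,0))]
overlay(f'pics/scene{tag}.png','pics/s1.png',q,'scene',315,140,365,210,9)
overlay(f'pics/scene{tag}.png','pics/s2.png',[],'scene',315,140,365,210,9)
cv2.imwrite(f'pics/s{tag}.png',cv2.resize(cv2.hconcat([cv2.imread('pics/s1.png'),cv2.imread('pics/s2.png')]),None,fx=.88,fy=.88))
E
python3 seat.py 12
```

```text
t 23.43 p [0.5326 0.1946 0.2995] yaw 0.4991 tilt [-0.0005  0.0001] F [ 0.35 -0.13 -3.74] gap 0.0192
(np.float64(0.5421159917179784), np.float64(0.20061326181497882)) (np.float64(0.5424575994748552), np.float64(0.19997299781898728)) 0.1124824432801998
```

View pics/s12.png

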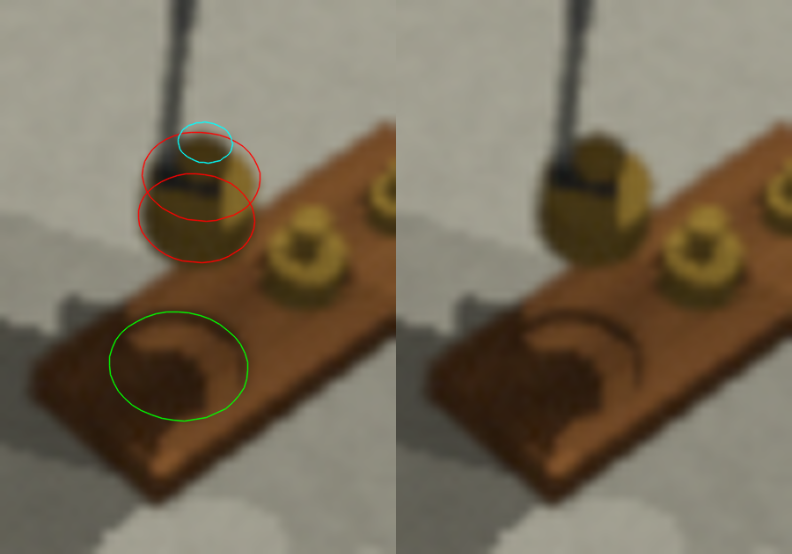

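The weight is above the seat. Columns match the prediction, and the weight reads about 0.8 px low, so I'll go lower and compare directly.

jog_arm(
  grip=[0,0,0,0,0,0,0],
  delta_pos=[
    [0,0,0.8],
    [0,0,2.2],
    [0,0,3.8],
    [0,0,5.4],
    [0,0,6.6],
    [0,0,7.2],
    [0,0,7.2],
  ],
  rotation=[
    [0,0,0],
    [0,0,0],
    [0,0,0],
    [0,0,0],
    [0,0,0],
    [0,0,0],
    [0,0,0],
  ],
)

```text
clock: 24.4
tool_pos: [0.5324, 0.1949, 0.2272]
tcp_rot: [0.969, 0.247, -0.0, -0.0]
force: [-0.1, 0.5, -5.1]
finger_gap: 0.019
```

```bash
python3 seat.py 13
```

```text
t 24.4 p [0.5324 0.1949 0.2272] yaw 0.4995 tilt [-0.0009  0.0001] F [-0.14  0.53 -5.05] gap 0.019
(np.float64(0.5418742756407159), np.float64(0.20092683431584926)) (np.float64(0.542216392166481), np.float64(0.20028563752675263)) 0.04021550949200661
```

View pics/s13.png

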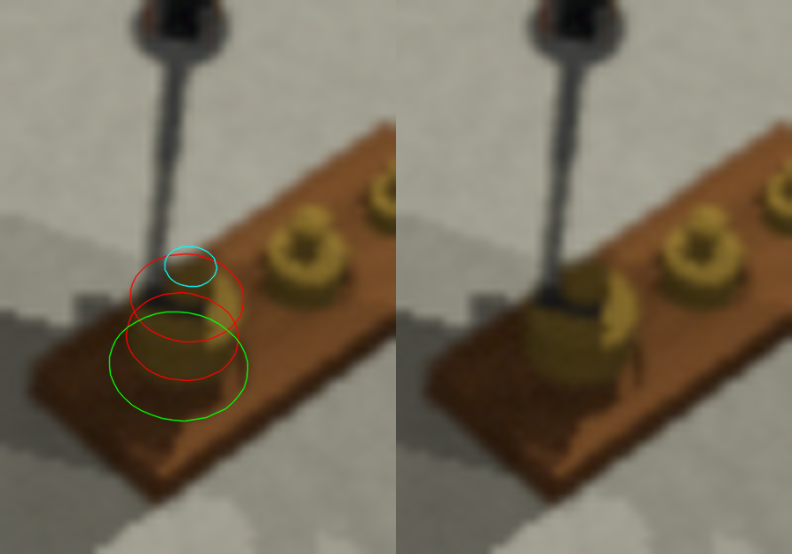

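View pics/top13.png

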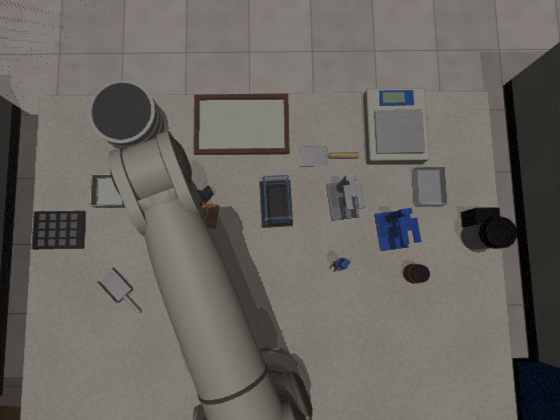

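Directly compared, the weight is at crop columns 128–242 and the seat circle spans 109–248, centred to about 1–2 mm. Lowering gently.

jog_arm(
  grip=[0,0,0,0,0,0,0],
  delta_pos=[
    [0,0,0.4],
    [0,0,0.9],
    [0,0,1.4],
    [0,0,1.8],
    [0,0,2.1],
    [0,0,2.3],
    [0,0,2.3],
  ],
  rotation=[
    [0,0,0],
    [0,0,0],
    [0,0,0],
    [0,0,0],
    [0,0,0],
    [0,0,0],
    [0,0,0],
  ],
)

```text
clock: 25.38
tool_pos: [0.5324, 0.195, 0.2043]
tcp_rot: [0.969, 0.247, -0.0, -0.0]
force: [0.5, 0.3, -4.4]
finger_gap: 0.0192
```

jog_arm(
  grip=[0,0,0],
  delta_pos=[
    [0,0,0.1],
    [0,0,0.2],
    [0,0,0.2],
  ],
  rotation=[
    [0,0,0],
    [0,0,0],
    [0,0,0],
  ],
)

```text
clock: 25.75
tool_pos: [0.5325, 0.195, 0.2026]
tcp_rot: [0.969, 0.247, -0.0, -0.0]
force: [-0.1, 0.5, -4.2]
finger_gap: 0.0193
```

jog_arm(
  grip=[0,0,0],
  delta_pos=[
    [0,0,0.1],
    [0,0,0.2],
    [0,0,0.2],
  ],
  rotation=[
    [0,0,0],
    [0,0,0],
    [0,0,0],
  ],
)

```text
clock: 26.12
tool_pos: [0.5325, 0.195, 0.2004]
tcp_rot: [0.969, 0.247, -0.0, -0.0]
force: [-0.7, -0.2, -2.2]
finger_gap: 0.019
```

```bash
python3 seat.py 14; python3 -c "
from h import *
st()"
```

```text
t 26.12 p [0.5325 0.195  0.2004] yaw 0.4995 tilt [-0.0005  0.0002] F [-0.67 -0.16 -2.17] gap 0.019
(np.float64(0.5419830272265173), np.float64(0.20098360688698366)) (np.float64(0.5423250656424673), np.float64(0.20034255325221192)) 0.01341221809141932
t 26.23 p [0.5325 0.195  0.2005] yaw 0.4995 tilt [-0.0005  0.0003] F [-0.73 -0.72 -1.7 ] gap 0.0195
```

View pics/s14.png

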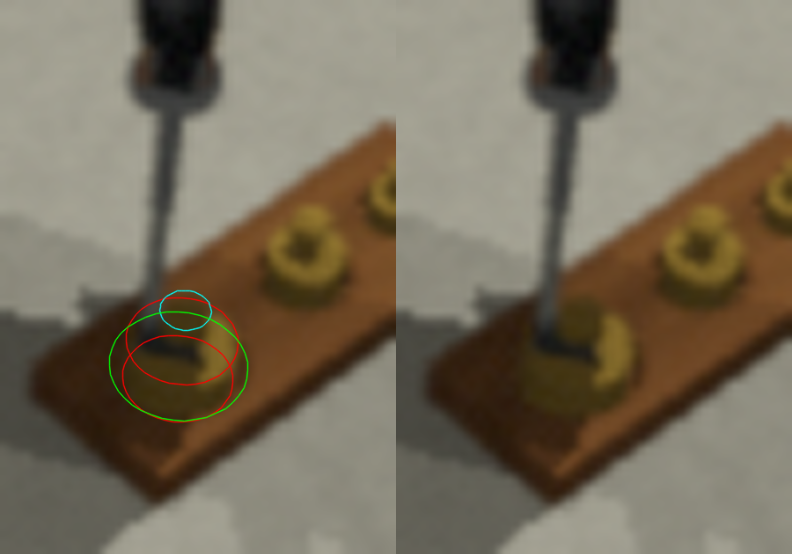

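The load went off the fork at TCP 0.2005, which matches the seat floor (resting on the rim would have shown at 0.209). I'll drop 2.5 mm to mid-neck and withdraw.

jog_arm(
  grip=[0,0,0],
  delta_pos=[
    [0,0,0.15],
    [0,0,0.25],
    [0,0,0.25],
  ],
  rotation=[
    [0,0,0],
    [0,0,0],
    [0,0,0],
  ],
)

```text
clock: 26.6
tool_pos: [0.5325, 0.195, 0.1978]
tcp_rot: [0.969, 0.247, -0.0, -0.0]
force: [-0.3, -1.1, -1.8]
finger_gap: 0.0192
```

jog_arm(
  grip=[0,0,0,0],
  delta_pos=[
    [-0.2,0,0],
    [-0.5,0,0],
    [-0.8,0,0],
    [-0.8,0,0],
  ],
  rotation=[
    [0,0,0],
    [0,0,0],
    [0,0,0],
    [0,0,0],
  ],
)

```text
clock: 27.1
tool_pos: [0.5253, 0.191, 0.1981]
tcp_rot: [0.969, 0.247, -0.0, -0.0]
force: [-0.6, -0.1, -2.2]
finger_gap: 0.0194
```

```bash
python3 seat.py 15
```

```text
t 27.1 p [0.5253 0.191  0.1981] yaw 0.4994 tilt [-0.0003  0.0003] F [-0.64 -0.11 -2.25] gap 0.0194
(np.float64(0.5347992826361756), np.float64(0.19705160243844366)) (np.float64(0.535141300054592), np.float64(0.19641058728989688)) 0.011120417014250261
```

View pics/s15.png

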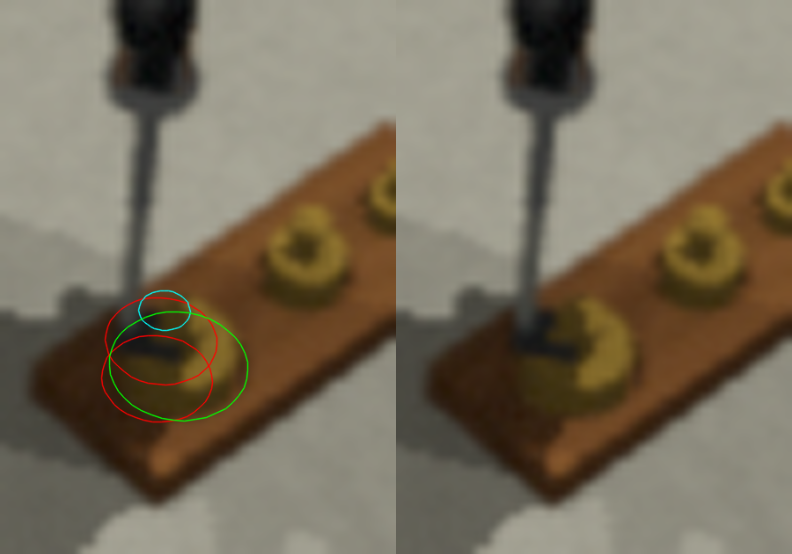

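The fork slides out and the weight stays put (right edge 636, no change). I'll withdraw fully and raise.

jog_arm(
  grip=[0,0,0,0,0,0,0,0,0,0,0,0,0],
  delta_pos=[
    [-0.5,0,0],
    [-1.2,0,0],
    [-2.2,0,0],
    [-3.4,0,0],
    [-4.4,0,0],
    [-4.6,0,0],
    [-4.6,0,0],
    [-4.6,0,-2],
    [-4.6,0,-6],
    [-4.6,0,-10],
    [-4.6,0,-14],
    [-4.6,0,-16],
    [-4.6,0,-16],
  ],
  rotation=[
    [0,0,0],
    [0,0,0],
    [0,0,0],
    [0,0,0],
    [0,0,0],
    [0,0,0],
    [0,0,0],
    [0,0,0],
    [0,0,0],
    [0,0,0],
    [0,0,0],
    [0,0,0],
    [0,0,0],
  ],
)

```text
clock: 28.82
tool_pos: [0.4859, 0.1694, 0.3589]
tcp_rot: [0.969, 0.247, 0.001, -0.0]
force: [0.8, -0.0, -3.8]
finger_gap: 0.0195
```

```bash
python3 -c "
from h import *
st()
p,yaw,f=look('16')
S=(.542,.2005)
q=[(circ(*S,.022,.0275),(0,255,0)),(circ(*S,.014+.024,.022),(0,0,255)),(circ(*S,.057,.01),(255,255,0))]
overlay('pics/scene16.png','pics/e16.png',q,'scene',310,145,385,210,10)
overlay('pics/scene16.png','pics/e17.png',[],'scene',310,145,385,210,10)
print('up');go(p[0],p[1],.36,.4);go(.484,-.10,.36,.099);go(.484,-.254,.36,.099);print(proj([p[0],p[1],0],'scene'))
"
```

```text
t 28.82 p [0.4859 0.1694 0.3589] yaw 0.4996 tilt [0.0016 0.001 ] F [ 0.79 -0.01 -3.78] gap 0.0195
up
delta [0.05, 0.01, -0.31] rot [-0.0006, 0.0014, 0.0996]
delta [-13.03, 23.56, -0.31] rot [-0.0004, 0.0015, 0.4006]
delta [-20.4, 37.08, -0.31] rot [-0.0004, 0.0015, 0.4006]
[[316.70653082 186.46165254]]
```

View pics/e16.png

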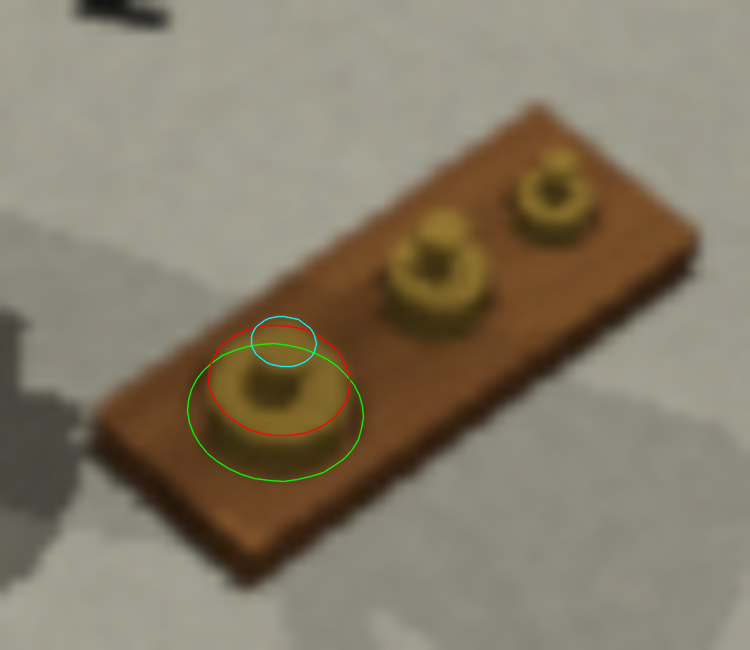

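View pics/e17.png

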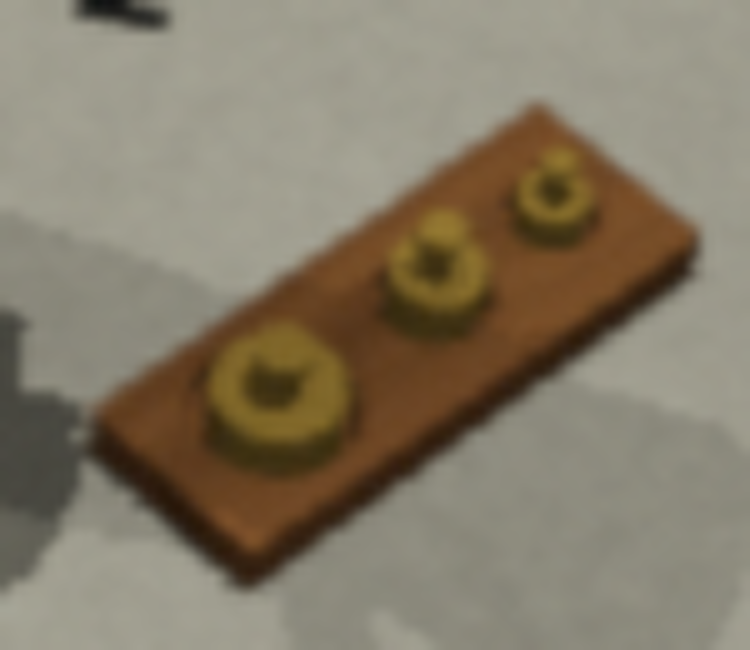

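The large weight stands upright and centred in its seat at scene (338,185), and the other two weights are unchanged. Now I'll return the fork along the recorded path.

jog_arm(
  grip=[0,0,0,0,0,0,0,0,0,0,0,0,0,0,0],
  delta_pos=[
    [-0.5,1,-0.3],
    [-2,3.6,-0.3],
    [-4.2,7.6,-0.3],
    [-6.6,12,-0.3],
    [-9,16.4,-0.3],
    [-11.4,20.7,-0.3],
    [-13.8,25,-0.3],
    [-16.2,29.4,-0.3],
    [-18.4,33.4,-0.3],
    [-20,36.3,-0.3],
    [-20.4,37.1,-0.3],
    [-20.4,37.1,-0.3],
    [-20.4,37.1,-0.3],
    [-20.4,37.1,-0.3],
    [-20.4,37.1,-0.3],
  ],
  rotation=[
    [0,0,0],
    [0,0,0.05],
    [0,0,0.1],
    [0,0,0.15],
    [0,0,0.2],
    [0,0,0.25],
    [0,0,0.3],
    [0,0,0.35],
    [0,0,0.4],
    [0,0,0.4],
    [0,0,0.4],
    [0,0,0.4],
    [0,0,0.4],
    [0,0,0.4],
    [0,0,0.4],
  ],
)

```text
clock: 30.8
tool_pos: [0.4839, -0.2536, 0.3611]
tcp_rot: [0.999, 0.05, -0.0, -0.0]
force: [-0.5, -0.1, -1.3]
finger_gap: 0.0193
```

```bash
python3 -c "
from h import *
st();print(r.sense()['joint_pos'].round(3))
go(.4844,-.2542,.197,.0989)
"
```

```text
t 30.8 p [ 0.4839 -0.2536  0.3611] yaw 0.1005 tilt [-0.0002  0.0001] F [-0.53 -0.09 -1.32] gap 0.0193
[-0.483  0.177  0.537  1.932 -0.     2.558]
delta [0.05, 0.06, 16.41] rot [-0.0001, 0.0002, 0.0016]
```

jog_arm(
  grip=[0,0,0,0,0,0,0,0],
  delta_pos=[
    [0,0,2],
    [0,0,5],
    [0,0,9],
    [0,0,13],
    [0,0,15.5],
    [0.05,0.05,16.4],
    [0.05,0.05,16.4],
    [0.05,0.05,16.4],
  ],
  rotation=[
    [0,0,0],
    [0,0,0],
    [0,0,0],
    [0,0,0],
    [0,0,0],
    [0,0,0],
    [0,0,0],
    [0,0,0],
  ],
)

```text
clock: 31.8
tool_pos: [0.4847, -0.2549, 0.1982]
tcp_rot: [0.999, 0.05, 0.001, 0.0]
force: [0.6, 0.3, -2.5]
finger_gap: 0.019
```

```bash
python3 -c "
from h import *
st()
go(.5588,-.2468,.197,.0989);go(.5588,-.2468,.1869,.0989)
p,yaw,f=look('17')
crop('pics/scene17.png','pics/e18.png',180,200,290,310,6)
"
```

```text
t 31.8 p [ 0.4847 -0.2549  0.1982] yaw 0.0996 tilt [ 0.0011 -0.0006] F [ 0.62  0.31 -2.47] gap 0.019
delta [7.45, -0.07, 0.13] rot [0.0007, -0.001, 0.0007]
delta [7.45, -0.07, 1.14] rot [0.0007, -0.001, 0.0007]
```

View pics/e18.png

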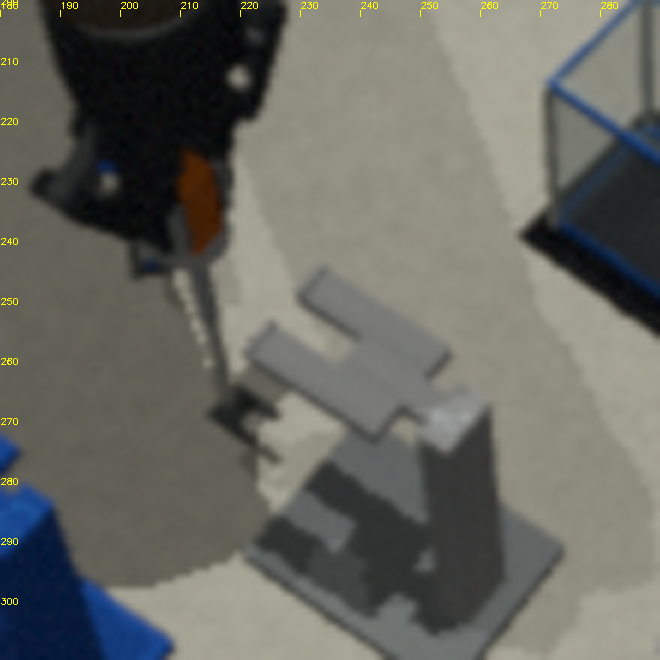

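The tool is at the same spot as after removal. Inserting at the raised height.

jog_arm(
  grip=[0,0,0,0,0,0,0],
  delta_pos=[
    [1,-0.05,0],
    [2.5,-0.05,0],
    [4,-0.05,0],
    [5.5,-0.05,0],
    [7,-0.05,0],
    [7.45,-0.05,0],
    [7.45,-0.05,0],
  ],
  rotation=[
    [0,0,0],
    [0,0,0],
    [0,0,0],
    [0,0,0],
    [0,0,0],
    [0,0,0],
    [0,0,0],
  ],
)

```text
clock: 32.78
tool_pos: [0.5585, -0.2467, 0.1965]
tcp_rot: [0.999, 0.05, -0.001, -0.0]
force: [-0.2, -0.7, -2.1]
finger_gap: 0.0192
```

jog_arm(
  grip=[0,0,0,0],
  delta_pos=[
    [0,0,0.4],
    [0,0,0.8],
    [0,0,0.9],
    [0,0,0.9],
  ],
  rotation=[
    [0,0,0],
    [0,0,0],
    [0,0,0],
    [0,0,0],
  ],
)

```text
clock: 33.28
tool_pos: [0.5582, -0.2468, 0.1878]
tcp_rot: [0.999, 0.05, -0.0, -0.0]
force: [0.3, 0.1, -1.4]
finger_gap: 0.0192
```

```bash
python3 -c "
from h import *
st()
p,yaw,f=look('18')
crop('pics/scene18.png','pics/e19.png',200,200,290,310,6)
"
```

```text
t 33.27 p [ 0.5582 -0.2468  0.1878] yaw 0.0994 tilt [-0.0006  0.0003] F [ 0.28  0.13 -1.4 ] gap 0.0192
```

View pics/e19.png

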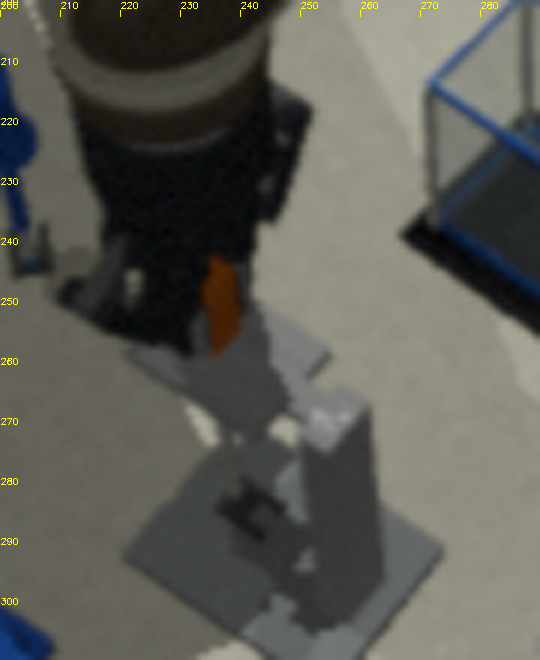

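jog_arm(
  grip=[0,0,0],
  delta_pos=[
    [0.05,0,0.05],
    [0.05,0,0.1],
    [0.05,0,0.1],
  ],
  rotation=[
    [0,0,0],
    [0,0,0],
    [0,0,0],
  ],
)

```text
clock: 33.75
tool_pos: [0.5589, -0.2467, 0.1869]
tcp_rot: [0.999, 0.05, -0.0, -0.0]
force: [-0.0, 0.2, -1.6]
finger_gap: 0.0193
```

jog_arm(
  grip=[0,0],
  delta_pos=[
    [0,0,0.05],
    [0,0,0.05],
  ],
  rotation=[
    [0,0,0],
    [0,0,0],
  ],
)

```text
clock: 34.0
tool_pos: [0.5589, -0.2468, 0.1869]
tcp_rot: [0.999, 0.05, 0.0, 0.0]
force: [-0.9, 1.4, 3.8]
finger_gap: 0.0192
```

The collar is resting on the plate at the same height as before. Releasing.

jog_arm(
  grip=[0.4,0.7,1,1,1,1],
  delta_pos=[
    [0,0,0],
    [0,0,0],
    [0,0,0],
    [0,0,0],
    [0,0,0],
    [0,0,0],
  ],
  rotation=[
    [0,0,0],
    [0,0,0],
    [0,0,0],
    [0,0,0],
    [0,0,0],
    [0,0,0],
  ],
)

```text
clock: 34.75
tool_pos: [0.5589, -0.2467, 0.1863]
tcp_rot: [0.999, 0.05, -0.0, -0.0]
force: [0.3, 0.0, 0.6]
finger_gap: 0.0855
```

jog_arm(
  grip=[1,1,1,1,1,1],
  delta_pos=[
    [0,0,-1],
    [0,0,-3],
    [0,0,-6],
    [0,0,-10],
    [0,0,-13],
    [0,0,-13],
  ],
  rotation=[
    [0,0,0],
    [0,0,0],
    [0,0,0],
    [0,0,0],
    [0,0,0],
    [0,0,0],
  ],
)

```text
clock: 35.5
tool_pos: [0.5594, -0.247, 0.3195]
tcp_rot: [0.999, 0.05, 0.002, 0.001]
force: [0.6, -0.0, 0.2]
finger_gap: 0.0855
```

jog_arm(
  grip=[1,1,1,1,1,1,1,1,1,1],
  delta_pos=[
    [-3,0,0],
    [-7,2,0],
    [-12,4,0],
    [-17,7,0],
    [-20,10,0],
    [-22,14,0],
    [-22,18,0],
    [-22,20,0],
    [-22,20,0],
    [-22,20,0],
  ],
  rotation=[
    [0,0,0],
    [0,0,0],
    [0,0,0],
    [0,0,0],
    [0,0,0],
    [0,0,0],
    [0,0,0],
    [0,0,0],
    [0,0,0],
    [0,0,0],
  ],
)

```text
clock: 36.75
tool_pos: [0.3598, -0.467, 0.3162]
tcp_rot: [0.999, 0.05, -0.0, -0.0]
force: [-0.2, -0.2, 0.2]
finger_gap: 0.0855
```

```bash
python3 -c "
from h import *
st()
p,yaw,f=look('19')
crop('pics/scene19.png','pics/e20.png',160,140,390,320,3)
crop('pics/scene19.png','pics/e21.png',205,230,285,320,6)
crop('pics/top19.png','pics/e22.png',140,150,440,300,2)
"
```

```text
t 36.75 p [ 0.3598 -0.467   0.3162] yaw 0.0997 tilt [-0.0008  0.0008] F [-0.22 -0.2   0.22] gap 0.0855
```

View pics/e20.png

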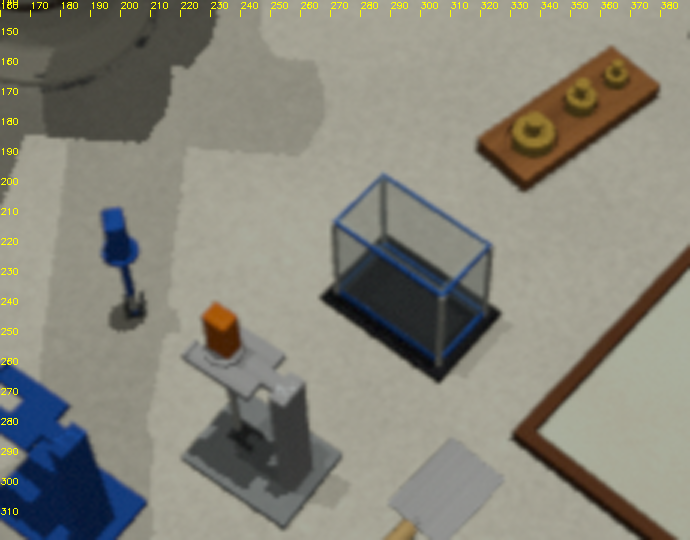

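View pics/e21.png

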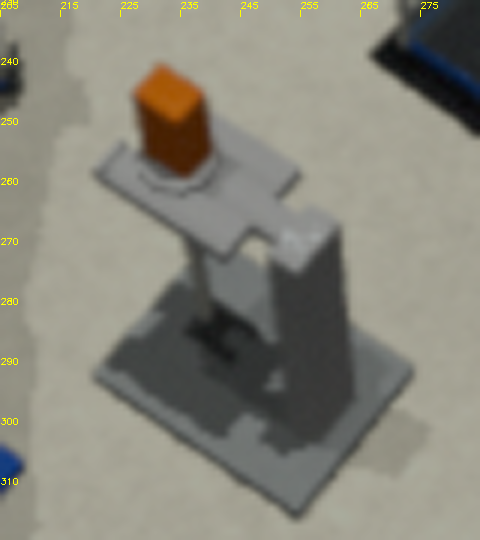

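View pics/e22.png

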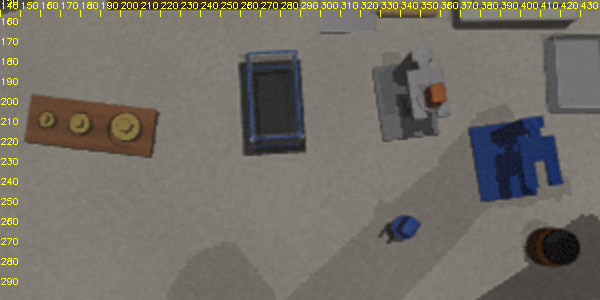

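```bash
python3 -c "
from cell import r
print(r.hand_in(), r.sense()['clock'])"
```

```text
the job is handed in; nothing more can be done
the job is handed in; nothing more can be done
```

The job is done and handed in at about 37 s of the 72 s allowed. The large brass weight stands upright in the empty seat of the block, and the orange fork hangs back in the grey stand.

**How it went**
- I took the fork from the grey stand and touched it lightly on the bare table. That put its top face about 139 mm below the collar.
- I lowered it into the column and slid the slot onto the weight's neck, then lifted the weight out. The load on the fork was about 3 N.
- I set the weight in the seat. The load came off at the height expected for the seat floor. I then drew the fork out and hung it back up.

**Last checks**
- Both cameras show the weight upright and centred in its seat, to within about 1–2 mm.
- The column is empty, and the other two weights, the blue look-alikes and the rest look unmoved.
- The gripper is open, well away from everything, and reads no load.

**What disagreed or went less than cleanly**
- **Camera mismatch:** the two cameras disagreed by 2–3 mm, so I aligned the fork and the weight in the scene picture instead.
- **Slide on the column floor:** the weight slid about 2–3 mm while the slot was seating on its neck. I felt 1–2 N at most.
- **Tilted carry:** during the carry, joint 6 reached its end of range. The move stopped short with a 2.7° tilt, and I lowered it about 10 cm in the open before noticing. I then levelled it and turned the fork to a wider angle. The weight stayed on the fork throughout.
- **Contact forces:** the fork's table touch reached about 7 N, and setting the collar back on the stand about 5–6 N.

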